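# Change the dial gauges on the test console and zero them

## Task

To change over the gauges on the test console, first throw its isolator lever to off (up the slope, to the red dot), then take the worn-out red gauge off its studs and lay it on its back in the middle of the black rubber mat, and hang every loose dial gauge on the console, one to a bay, slipping its keyholes over the headed studs and sliding it down until it is fully home behind the heads. Only when all that is done, throw the lever back to on (down the slope, to the green dot), and then turn the bezel of each gauge you hung until its pointer stands at zero in the green band. Leave the other things on the bench where they lie.

Things in the scene. Friction and masses are not known exactly. Their poses are not given: they have to be found in the camera images.
- gauge_a_mid (a point): Centre of dial gauge A's grey housing, 16 mm above its plate's underside (A, B or C may be absent). All gauges are alike: steel plate 110 x 76 x 4 mm, on it a housing 60 (x) x 56 (y) x 24 mm, on that a round bezel knob; about 0.3 kg. Axes: x towards the keyholes, z out of the dial. Plate: x -36 to 74 mm, y -38 to 38, z -16 to -12; housing top z = 12. Carry it by the housing, across y.
- gauge_b_mid (a point): The same point of dial gauge B (blue housing), same sizes. Each gauge has two keyholes in its plate at y = -22 and +22 mm: entry holes 23 mm wide centred at x = 45 mm, from which slots 11 mm wide run on to x = 68 mm.
- gauge_c_mid (a point): The same point of dial gauge C (orange housing), same sizes. Each gauge's bezel knob is 38 mm across, on the gauge's z axis, from z = 14 to 30.5 mm above this point; turn it by its rim.
- gauge_a_bezel (a joint): Angle of gauge A's bezel knob (rad, -2.2 to 2.2), positive anticlockwise as you face the dial. At 0 its pointer (white line, red tip) points along the gauge's +x (to the keyhole end), to the middle of the green band, which spans -0.1 to 0.1. Friction 0.025 N m; it stays where it is left.
- gauge_b_bezel (a joint): The same for gauge B.
- gauge_c_bezel (a joint): The same for gauge C.
- bay_1_seat (a point): Bay 1 of the console (right-hand one, seen from the robot): where a gauge's mid point lies when the gauge is hung fully home. Axes: x up the slope, y left along the face, z out of the face, and a hung gauge has the same. The console is a fixed blue desk; its face, 420 x 170 mm, slopes at 30 degrees, low edge to the robot. The face lies at z = -16 mm of this point. Bays may be used in any order.
- bay_2_seat (a point): Bay 2 (middle; taken by red gauge D at first), 105 mm left of bay 1. Each bay has two headed studs at x = 65 mm, y = -22 and +22 mm from its seat point: shank 6 mm thick; head 17 mm across, from 7 to 11 mm above the face. To hang a gauge, lay it on the face with its mid point at x = 20 mm, the heads coming through the entry holes, then slide it 20 mm down the slope to x = 0.
- bay_3_seat (a point): The same for bay 3, 105 mm left of bay 2.
- isolator_tip (a point): Centre of the red ball, 26 mm across, on the isolator lever at the left end of the console's face, 90 mm left of bay 3. It moves with the lever, which is 60 mm long from a pivot 22 mm above the face and swings up and down the slope; the ball is 75 mm above the face at both ends. The grey block under it is 25 mm high.
- isolator (a joint): Lever angle (rad): 0 = on, leaning down the slope towards the robot; 1.0 = off, leaning up the slope. The ball travels 58 mm up the slope between them. It stays where it is left (friction 0.06 N m: about 1 N at the ball).
- yellow_screwdriver: Yellow screwdriver, 230 mm long, 34 mm high, loose bystander; origin underneath, at the middle.
- big_nut: Hex nut, 30 mm across flats, 16 mm high, loose bystander; origin underneath, at the centre.
- green_bar: Green bar of polishing compound, 48 x 102 x 35 mm, loose bystander; origin under its centre, y along its length.
- gauge_d_mid (a point): The same point of the worn-out dial gauge D (red housing), same sizes, its bezel seized. At the start it hangs fully home in bay 2: draw it 20 mm up the slope, then lift it off the studs. A hung plate has 3 mm of play under the heads; raised 1 to 2 mm it does not drag or jam on the face.
- mat: Fixed black rubber mat with grey ribs, 130 (x) x 100 (y) x 3 mm, on the bench to the left of the console; origin at the centre of its underside, on the bench top.

How it is judged:
On the way, in this order (a step that is already met when the one before it is completed fails the run):
1. the isolator lever is off (value of joint isolator above 0.85 rad), for 0.2 s.
2. the red gauge lies on the mat and every other gauge is hung and fully home in a bay while the lever is still off ((distance between gauge_a_mid and bay_1_seat below 0.007 m or distance between gauge_a_mid and bay_2_seat below 0.007 m or distance between gauge_a_mid and bay_3_seat below 0.007 m) and angle between the z axis of each of gauge_a_mid, gauge_b_mid, gauge_c_mid and the z axis of bay_1_seat, either way round below 0.12 rad and angle between the x axis of each of gauge_a_mid, gauge_b_mid, gauge_c_mid and the x axis of bay_1_seat, either way round below 0.2 rad and (distance between gauge_b_mid and bay_1_seat below 0.007 m or distance between gauge_b_mid and bay_2_seat below 0.007 m or distance between gauge_b_mid and bay_3_seat below 0.007 m) and (distance between gauge_c_mid and bay_1_seat below 0.007 m or distance between gauge_c_mid and bay_2_seat below 0.007 m or distance between gauge_c_mid and bay_3_seat below 0.007 m) and horizontal distance between gauge_d_mid and mat below 0.03 m and height (world z) of gauge_d_mid below 0.03 m and angle between gauge_d_mid's own z axis and vertical below 0.1 rad and value of joint isolator above 0.85 rad), for 0.3 s.
3. the isolator lever is back on (value of joint isolator below 0.15 rad), for 0.2 s.
4. every bezel reads zero (value of joint gauge_a_bezel between -0.1 and 0.1 rad and value of joint gauge_b_bezel between -0.1 and 0.1 rad and value of joint gauge_c_bezel between -0.1 and 0.1 rad), for 0.2 s.
At the end, for the whole second after the job is handed in: Red gauge flat on its back (0.1 rad) within 30 mm of the mat's centre; every other gauge present within 7 mm of a bay's seat point, parallel to the face (0.12 rad), x up the slope (0.2 rad); their bezels within 0.1 rad of zero; all at rest; isolator lever on (below 0.15 rad) (all of step 4 and (distance between gauge_a_mid and bay_1_seat below 0.007 m or distance between gauge_a_mid and bay_2_seat below 0.007 m or distance between gauge_a_mid and bay_3_seat below 0.007 m) and angle between the z axis of each of gauge_a_mid, gauge_b_mid, gauge_c_mid and the z axis of bay_1_seat, either way round below 0.12 rad and angle between the x axis of each of gauge_a_mid, gauge_b_mid, gauge_c_mid and the x axis of bay_1_seat, either way round below 0.2 rad and (distance between gauge_b_mid and bay_1_seat below 0.007 m or distance between gauge_b_mid and bay_2_seat below 0.007 m or distance between gauge_b_mid and bay_3_seat below 0.007 m) and (distance between gauge_c_mid and bay_1_seat below 0.007 m or distance between gauge_c_mid and bay_2_seat below 0.007 m or distance between gauge_c_mid and bay_3_seat below 0.007 m) and horizontal distance between gauge_d_mid and mat below 0.03 m and height (world z) of gauge_d_mid below 0.03 m and angle between gauge_d_mid's own z axis and vertical below 0.1 rad and value of joint isolator below 0.15 rad and linear speed of each of gauge_a, gauge_b, gauge_c, gauge_d below 0.02 m/s); the robot touches nothing.
It fails at once if a bystander is shoved more than 4 cm from its place (distance of any of green_bar, yellow_screwdriver, big_nut from where it was at the start of the episode above 0.04 m).
Of gauge_a, gauge_b, gauge_c only 2 to 3 are there at a start; the rules pass over those that are not, and their reading is None.
At some moment in a run one of gauge_a, gauge_b, gauge_c may be knocked a few centimetres aside while the robot is not near it.
Once in a run the grip may slacken for a moment while it holds something.
It also fails if it takes over 210 s, if anything falls off the work surface, if the arm or the gripper's body presses on something with over 40 N, if the wrist force passes 120 N, or if a joint passes its speed limit or range.

## Robot

A 7-joint arm with a two-finger parallel gripper is mounted at the origin on a cart in front of the work surface, level with it; the furniture and walls round the work are solid. World frame = base frame: x ahead of the robot, y to its left, z up, the work surface at z = 0. Lengths are in m, angles in rad, forces in N, time in s.
With the tool pointing down it reaches from about 0.35 to 0.9 m from the base axis. Payload 7.2 kg.
Tool frame: the origin (TCP) lies at the very end of the fingers, on their centre line; the grasp point (between the pads) lies 19 mm behind it; z points along the fingers, y is the direction in which the jaws open and shut (so a half turn about z gives the same grasp; the last joint's range is limited). The gripper opens to 85 mm and grips with 20 to 120 N. Pads are 22 mm wide; open, the fingers measure 114 mm over their backs; the gripper's body (76 mm by 85 mm) begins 54 mm behind the grasp point. The pads swing forward as they close: fully open they stand 13 mm farther back than shut.
Start: joints at [-1.218, 0.411, -0.013, 1.596, 0.006, 1.134, -0.082], TCP at [0.255, 0.57, 0.205] pointing down, gripper open.
Joint ranges: [-2.95, 2.95], [-0.29, 1.99], [-1.47, 1.44], [0.14, 2.54], [-1.03, 4.17], [0.13, 1.85], [-2.86, 2.86]. Speed limits (rad/s): [2.39, 2.39, 3.01, 3.01, 3.14, 3.14, 3.14].

## Interface

Orientations are given as a unit quaternion [x, y, z, w].
In Python, from workcell import move_to, move_linear, set_joints, set_gripper, wait, solve_ik, snapshot, get_calibration, MotionError, hand_in, current_clock, current_qpos, current_qvel, current_tau, current_position, current_orientation, current_force, current_torque, current_width gives the robot as it stands. Calls block until the motion is done:
- move_to(position, orientation): joint-space move of the TCP to a pose.
- move_linear(position, rot=None, vel=0.15, stop_force=None): straight line of the TCP; rot=None keeps the orientation; vel is the mean speed in m/s. With stop_force (N) it stops when the force on the tool has changed by that much, and returns True; else False.
- set_joints(angles): joint-space move.
- set_gripper(opening, strength=None): opening from 0.0 (shut) to 1.0 (fully open); strength is the grip in N (None keeps the last); returns when the fingers have stopped.
- wait(seconds).
- solve_ik(position, orientation): joint angles nearest the present ones, or None.
- snapshot(name): name is "scene" or "top" or "wrist"; returns the picture (400x640x3 uint8, blue, green, red); there is no depth.
- get_calibration(name): a dict with "fx", "fy", "cx", "cy" (pixels), "R" (3x3) and "t" (3): a world point X has camera coordinates R X + t. Camera axes: x right, y down, z forward; pixel columns grow to the right and rows downward; lengths in m; the calibration is good to about 2 mm. A picture is of the moment at which its call begins: read the wrist's pose just before it. get_calibration takes no time and is no camera call; for the wrist camera it gives the pose at the moment of the call.
A pose or a line that the arm cannot do raises MotionError and nothing moves.
- hand_in(): hands the job in, once; it reports no verdict.
Readings, each from a call of its own:
- current_clock(): time.
- current_qpos(): joint angles.
- current_qvel(): joint speeds.
- current_tau(): joint torques, N m.
- current_position(): TCP position.
- current_orientation(): TCP orientation.
- current_force(): force on the tool from outside, world axes, zero at the start.
- current_torque(): the same for the moment, N m.
- current_width(): opening from 0.0 (shut) to 1.0 (fully open).
Only numpy, scipy, OpenCV 4.12 (cv2) and the standard library are available. Lean on these libraries where they do the work, as an engineer would, in place of code of your own. Each camera call takes 0.05 s, during which the arm holds its last target.

## Working session

There is one attempt and no reset: what is moved stays moved. The work goes in short steps, each a Python script; the robot and the scene stay as the last script left them, time stands still between calls to the robot, and variables do not carry over. Pictures are saved under pics/ and viewed, and the job is handed in when it is done.

```bash
ls; mkdir -p pics; python3 - <<'E'
from workcell import *
import cv2
print(current_clock())
for n in ("scene","top","wrist"):
    c=get_calibration(n); print(n,c)
    cv2.imwrite(f"pics/{n}0.png",snapshot(n))
print(current_position(),current_orientation(),current_force(),current_width())
E
```

```text
pics
0.0
scene {'fx': 467.0952082426051, 'fy': 467.0952082426051, 'cx': 323.83798177960324, 'cy': 202.0221893666011, 'R': array([[-0.89540672, -0.4452245 , -0.00468453],
       [-0.18857618,  0.38874116, -0.90184219],
       [ 0.40334331, -0.80663217, -0.43204018]]), 't': array([0.53961556, 0.13646808, 1.36545803])}
top {'fx': 417.08518673186035, 'fy': 417.08518673186035, 'cx': 320.75228301826775, 'cy': 194.26736368414583, 'R': array([[-0.01037883, -0.99988482,  0.01107387],
       [-0.99354798,  0.00906101, -0.11305006],
       [ 0.1129367 , -0.01217575, -0.99352758]]), 't': array([0.1604563 , 0.511031  , 1.26294221])}
wrist {'fx': 295.8962797103184, 'fy': 295.8962797103184, 'cx': 319.9785395239917, 'cy': 200.38935307413715, 'R': array([[ 0.4078257 ,  0.91305647, -0.00246727],
       [ 0.86333653, -0.38473541,  0.3265405 ],
       [ 0.29720067, -0.13530169, -0.94517999]]), 't': array([-0.62364756, -0.04328801,  0.38300586])}
[0.25516817 0.57008008 0.20441974] [ 2.08847103e-01  9.77948096e-01 -6.32692306e-04 -9.32732857e-05] [-0.12466525 -0.79907494  0.21873843] 0.9982967444035012
```

View pics/top0.png

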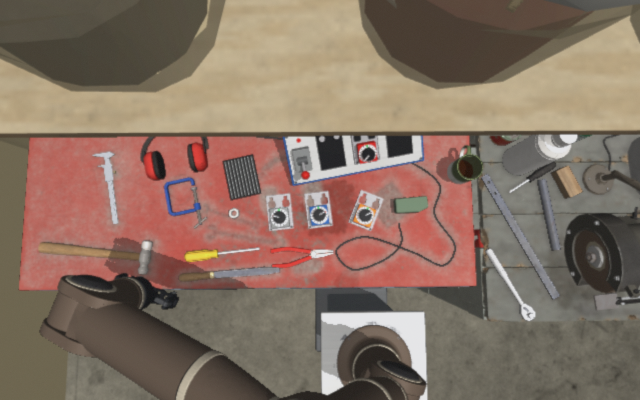

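View pics/scene0.png

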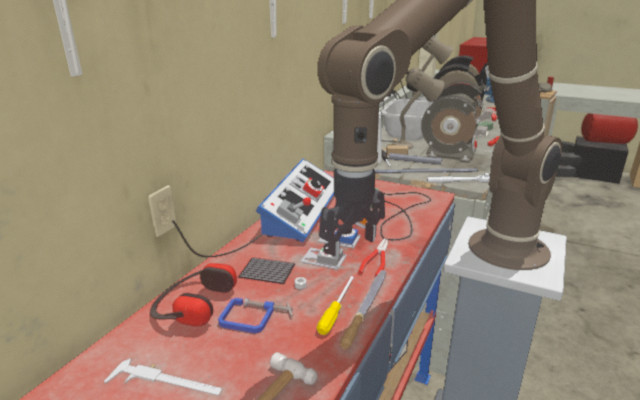

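View pics/wrist0.png

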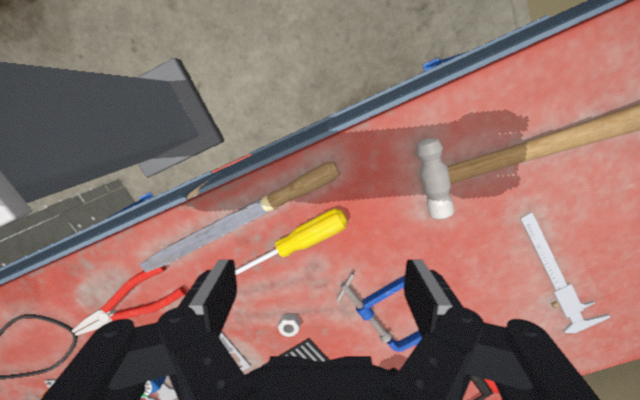

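```bash
python3 - <<'E'
from workcell import *
import cv2,numpy as np
for n in ("scene","top","wrist"):
    c=get_calibration(n); print(n,-c["R"].T@c["t"])
im=cv2.imread("pics/top0.png")
cv2.imwrite("pics/top0c.png",cv2.resize(im[125:275,210:440],None,fx=3.4,fy=3.4,interpolation=cv2.INTER_CUBIC))
im=cv2.imread("pics/scene0.png")
cv2.imwrite("pics/scene0c.png",cv2.resize(im[150:300,230:400],None,fx=4,fy=4,interpolation=cv2.INTER_CUBIC))
E
```

```text
scene [-0.04183833  1.28862168  0.71553325]
top [0.36676664 0.17118463 1.31076313]
wrist [0.17789707 0.60463044 0.37471829]
```

View pics/top0c.png

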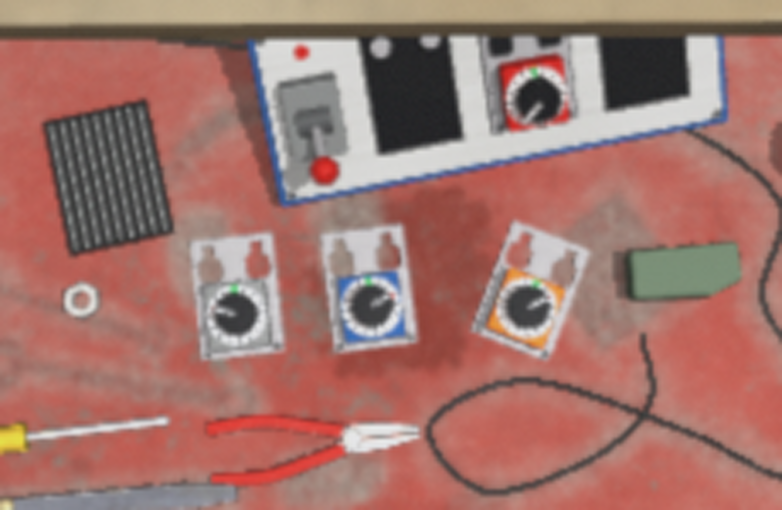

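View pics/scene0c.png

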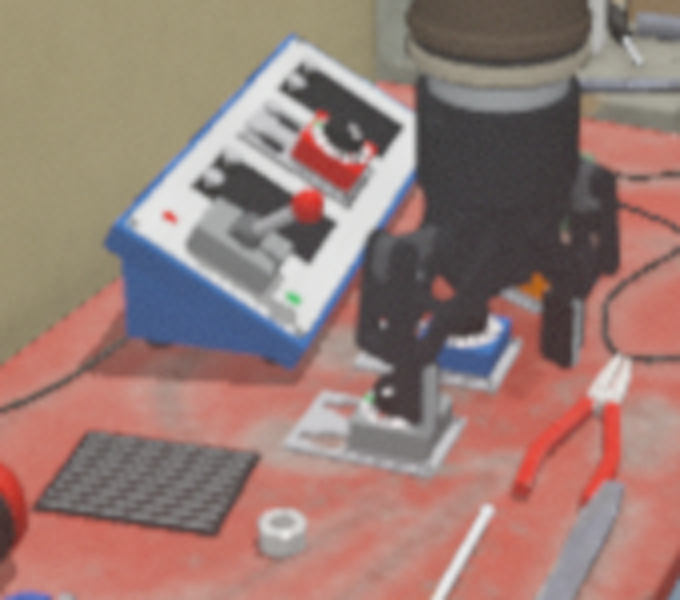

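```bash
cat > h.py <<'E'
from workcell import *
import cv2,numpy as np
from scipy.spatial.transform import Rotation as Ro
def ray(c,px):
    d=np.array([(px[0]-c["cx"])/c["fx"],(px[1]-c["cy"])/c["fy"],1.0])
    d=c["R"].T@d; o=-c["R"].T@c["t"]; return o,d/np.linalg.norm(d)
def onplane(c,px,z):
    o,d=ray(c,px); return o+d*(z-o[2])/d[2]
def onpl(c,px,p,n):
    o,d=ray(c,px); return o+d*(np.dot(p-o,n)/np.dot(d,n))
def tri(obs):
    A=np.zeros((3,3));b=np.zeros(3);
    for c,px in obs:
        o,d=ray(c,px);P=np.eye(3)-np.outer(d,d);A+=P;b+=P@o
    X=np.linalg.solve(A,b)
    r=[np.linalg.norm((np.eye(3)-np.outer(d,d))@(X-o)) for o,d in (ray(c,p) for c,p in obs)]
    return X,r
def proj(c,X):
    p=c["R"]@np.asarray(X)+c["t"]; return np.array([c["fx"]*p[0]/p[2]+c["cx"],c["fy"]*p[1]/p[2]+c["cy"]])
def quat(x,z):
    z=np.array(z,float);z/=np.linalg.norm(z);x=np.array(x,float);x-=z*(x@z);x/=np.linalg.norm(x)
    return Ro.from_matrix(np.column_stack([x,np.cross(z,x),z])).as_quat()
E
python3 - <<'E'
from h import *
np.set_printoptions(precision=4,suppress=True)
T=get_calibration("top");S=get_calibration("scene")
t=lambda x,y:(210+x/3.4,125+y/3.4)
s=lambda x,y:(230+x/4,150+y/4)
print("ball",tri([(T,t(324,170)),(S,s(307,205))]))
print("cornerLL",tri([(T,t(285,203)),(S,s(297,340))]))
print("reddot",tri([(T,t(301,52)),(S,s(170,217))]))
for n,p in dict(matc=(109,178),A=(235,314),B=(370,307),C=(528,306),nut=(80,300),bar=(685,272),conLL=(285,203),conLR=(724,122)).items():
    print(n,onplane(T,t(*p),0.03))
def ik(pos,x,z):
    q=solve_ik(pos,quat(x,z)); return None if q is None else np.round(q,2)
for p in (0,.26,.52):
  for sg in (1,-1):
    print(p,sg,ik([.5,.1,.3],[-sg*np.cos(p),0,-sg*np.sin(p)],[np.sin(p),0,-np.cos(p)]),ik([.45,.1,.35],[0,sg,0],[np.sin(p),0,-np.cos(p)]))
E
```

```text
ball (array([0.5582, 0.2007, 0.1236]), [np.float64(0.0002349285177319691), np.float64(0.000234928517731874)])
cornerLL (array([0.545 , 0.2395, 0.0323]), [np.float64(0.0026250318309824524), np.float64(0.002625031830982448)])
reddot (array([0.666 , 0.2205, 0.0997]), [np.float64(6.442655825061633e-05), np.float64(6.442655825059196e-05)])
matc [0.5673 0.3988 0.03  ]
A [0.4422 0.284  0.03  ]
B [0.4474 0.1621 0.03  ]
C [0.4469 0.0191 0.03  ]
nut [0.4562 0.4237 0.03  ]
bar [ 0.4764 -0.1244  0.03  ]
conLL [0.5429 0.2386 0.03  ]
conLR [ 0.6145 -0.1652  0.03  ]
0 1 [-0.55  0.14  0.29  1.75 -0.04  1.26  1.32] [-0.83  0.    0.51  1.77 -0.    1.37 -0.31]
0 -1 [-0.87  0.15  0.67  1.77 -0.09  1.26 -1.75] [-0.48  0.02  0.16  1.75 -0.    1.37  2.82]
0.26 1 [-0.75 -0.05  0.38  1.96  0.13  0.99  1.14] [-0.78 -0.18  0.31  1.95  0.19  1.13 -0.52]
0.26 -1 [-0.83 -0.06  0.46  1.97  0.14  0.99 -2.01] [-0.66 -0.17  0.22  1.95  0.16  1.13  2.64]
0.52 1 [-0.9  -0.22  0.38  2.18  0.49  0.76  0.77] None
0.52 -1 [-0.52 -0.17  0.05  2.16  0.36  0.71 -2.26] None
```

```bash
cat > look.py <<'E'
from h import *
import pickle,sys
def grab(tag,names=("wrist",)):
    for n in names:
        c=get_calibration(n);im=snapshot(n)
        cv2.imwrite(f"pics/{tag}_{n}.png",im);pickle.dump(c,open(f"pics/{tag}_{n}.pkl","wb"))
E
python3 - <<'E'
from look import *
p=.26
move_to([.43,.13,.31],quat([np.cos(p),0,np.sin(p)],[np.sin(p),0,-np.cos(p)]))
print(current_clock(),current_qpos())
grab("v1",("wrist","top","scene"))
E
```

```text
2.0 [-0.88663603 -0.17909279  0.32388292  2.04195451  0.22291182  1.05740049
 -2.21952128]
```

View pics/v1_wrist.png

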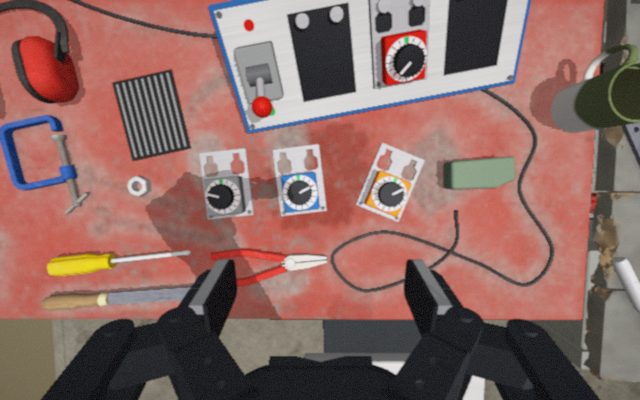

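View pics/v1_scene.png

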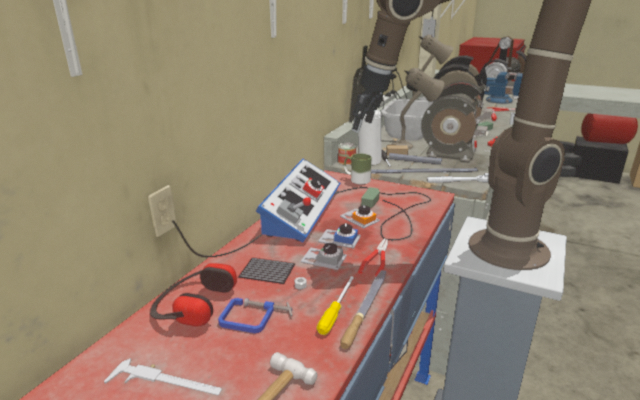

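View pics/v1_top.png

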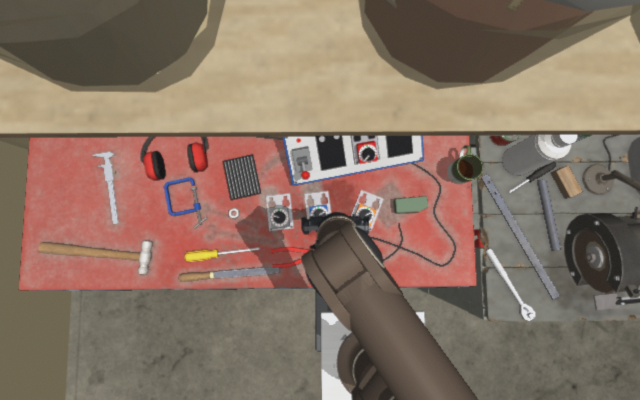

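```bash
python3 - <<'E'
from h import *
im=cv2.imread("pics/v1_wrist.png")
cv2.imwrite("pics/v1a.png",cv2.resize(im[0:140,200:400],None,fx=4,fy=4,interpolation=cv2.INTER_CUBIC))
cv2.imwrite("pics/v1b.png",cv2.resize(im[0:140,345:545],None,fx=4,fy=4,interpolation=cv2.INTER_CUBIC))
cv2.imwrite("pics/v1c.png",cv2.resize(im[135:235,190:350],None,fx=5,fy=5,interpolation=cv2.INTER_CUBIC))
cv2.imwrite("pics/v1d.png",cv2.resize(im[135:235,340:500],None,fx=5,fy=5,interpolation=cv2.INTER_CUBIC))
E
```

```text
(no output)
```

View pics/v1a.png

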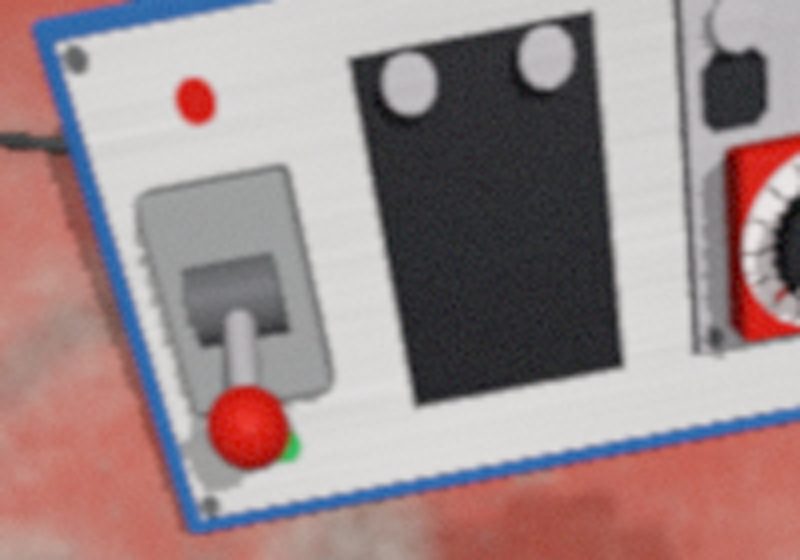

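View pics/v1b.png

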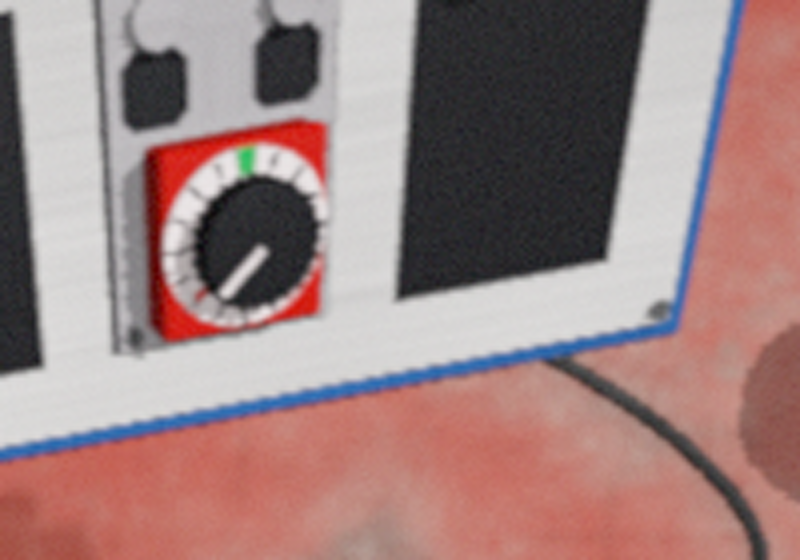

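View pics/v1c.png

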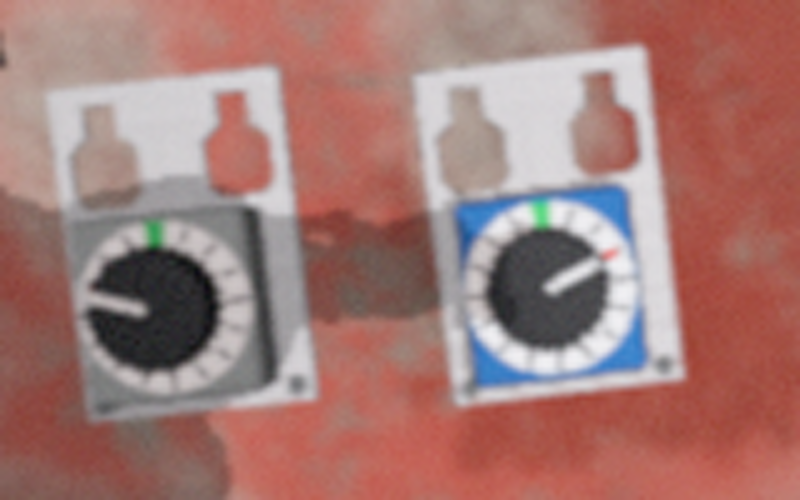

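View pics/v1d.png

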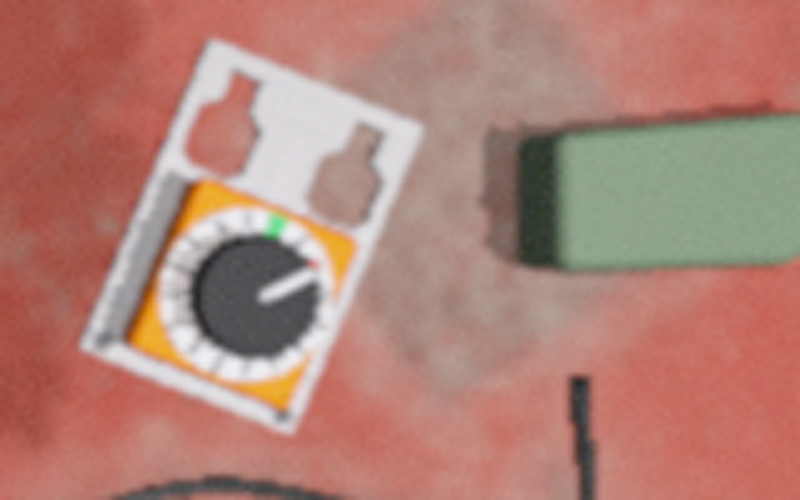

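```bash
python3 - <<'E'
from look import *
p=.5;th=.17
u=np.array([np.cos(th),np.sin(th),0]);Z=np.array([0,0,1.])
move_to([.50,.02,.31],quat(u*np.cos(p)+Z*np.sin(p),u*np.sin(p)-Z*np.cos(p)))
print(current_clock(),current_qpos())
grab("v2",("wrist","scene"))
im=cv2.imread("pics/v2_wrist.png")
cv2.imwrite("pics/v2z.png",cv2.resize(im[0:240,120:520],None,fx=2,fy=2,interpolation=cv2.INTER_CUBIC))
E
```

```text
2.725 [-0.57772436 -0.24590934  0.3759027   2.16146275  0.15200647  0.71334349
 -1.68182125]
```

View pics/v2_wrist.png

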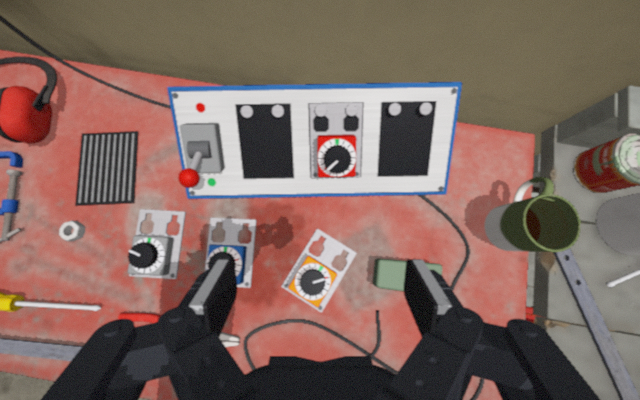

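View pics/v2_scene.png

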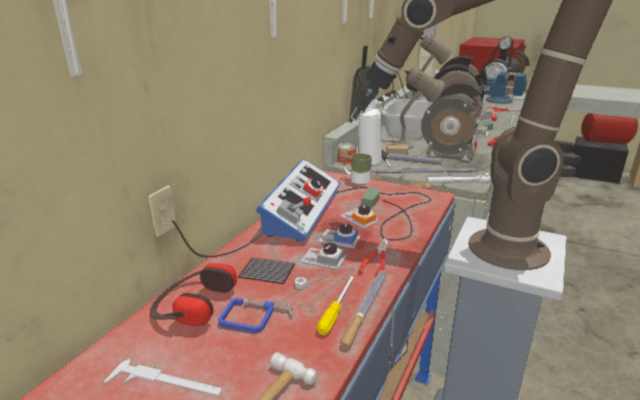

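```bash
python3 - <<'E'
from h import *
im=cv2.imread("pics/v2_wrist.png")
for n,(x,y,w,h) in dict(L=(160,70,160,120),M=(300,80,160,120)).items():
    cv2.imwrite(f"pics/v2{n}.png",cv2.resize(im[y:y+h,x:x+w],None,fx=5,fy=5,interpolation=cv2.INTER_CUBIC))
def blob(im,c,r=9,thr=110):
    x,y=map(int,c);p=im[y-r:y+r+1,x-r:x+r+1].astype(float).mean(2)
    m=(p>thr).astype(np.uint8);n,l,s,ce=cv2.connectedComponentsWithStats(m)
    return [(s[i,4],np.round(ce[i]+[x-r,y-r],2)) for i in range(1,n)]
for c in ((247,113),(278,111),(395,110),(426,108)): print(c,blob(im,c))
im1=cv2.imread("pics/v1_wrist.png")
for c in ((302,21),(336,14)): print(c,blob(im1,c,10))
E
```

```text
(247, 113) [(np.int32(153), array([246.33, 110.09]))]
(278, 111) [(np.int32(172), array([277.57, 108.72]))]
(395, 110) [(np.int32(160), array([394.38, 107.31]))]
(426, 108) [(np.int32(188), array([425.62, 105.6 ])), (np.int32(21), array([434.71, 111.29]))]
(302, 21) [(np.int32(205), array([301.2 ,  19.35]))]
(336, 14) [(np.int32(210), array([335.59,  12.38]))]
```

View pics/v2L.png

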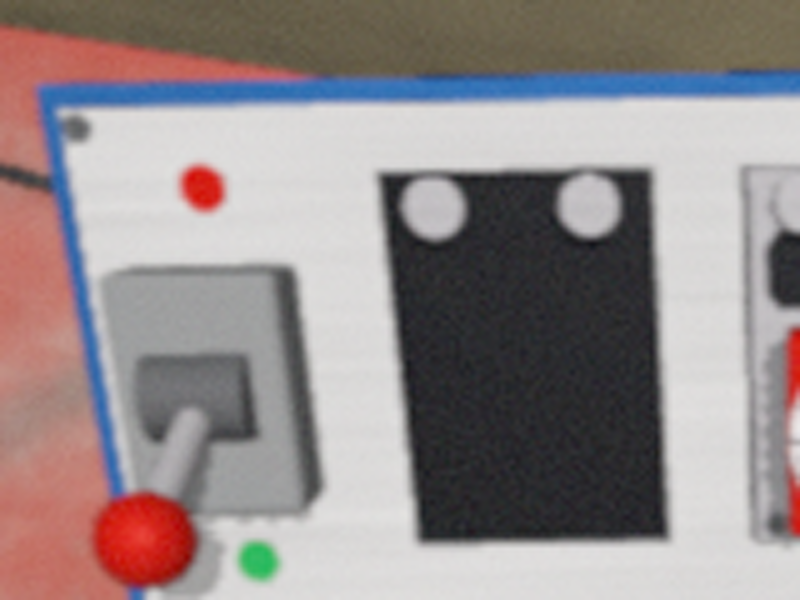

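View pics/v2M.png

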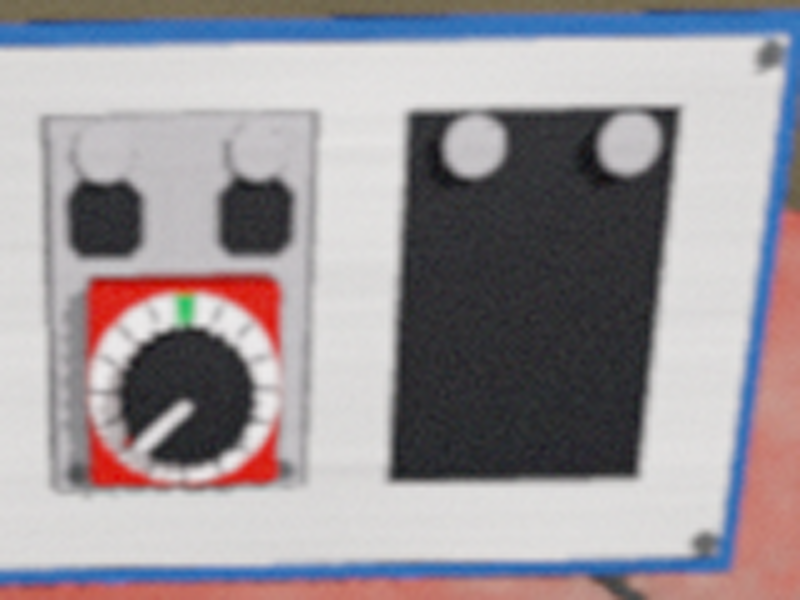

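```bash
cat > fit.py <<'E'
from look import *
from scipy.optimize import least_squares
np.set_printoptions(precision=4,suppress=True)
L=lambda n:pickle.load(open(f"pics/{n}.pkl","rb"))
c1=L("v1_wrist");c2=L("v2_wrist")
def z(s,ox,oy): return lambda x,y:np.array([(x+.5)/s-.5+ox,(y+.5)/s-.5+oy])
L2=z(5,160,70);M2=z(5,300,80);A1=z(4,200,0);B1=z(4,345,0)
mm=1e-3
obs=[]
for (p,y,b) in ((L2(434,208),22,1),(L2(589,206),-22,1),(M2(105,152),22,0),(M2(260,151),-22,0),(M2(473,146),22,-1),(M2(629,144),-22,-1)):
    obs.append((c2,p,(65,b*105+y,-5)))
obs+= [(c1,A1(409,85),(65,127,-5)),(c1,A1(546,58),(65,83,-5))]
for p,x,y in ((M2(57,490),-36,38),(M2(303,485),-36,-38)): obs.append((c2,p,(x,y,-12)))
obs.append((c1,B1(117,352),(-36,38,-12)))
for p,x,y in ((M2(88,282),30,28),(M2(280,276),30,-28)): obs.append((c2,p,(x,y,12)))
for p,x,y in ((B1(147,153),30,28),(B1(325,122),30,-28),(B1(320,315),-30,-28),(B1(160,340),-30,28)): obs.append((c1,p,(x,y,12)))
def frame(v):
    return Ro.from_euler("ZY",[v[3],-v[4]]).as_matrix(),np.array(v[:3])
def res(v):
    R,t=frame(v);return np.concatenate([proj(c,R@(np.array(q)*mm)+t)-p for c,p,q in obs])
if __name__=="__main__":
    f=lambda w:res(np.r_[w,np.pi/6])
    r=least_squares(f,[.6,0.04,.1,.17],loss="soft_l1");print(r.x,np.round(r.fun.reshape(-1,2),1).tolist(),r.cost)
    r5=least_squares(res,np.r_[r.x,.52],loss="soft_l1");print("free slope",r5.x,r5.cost)
    np.save("console.npy",np.r_[r.x,np.pi/6])
    R,t=frame(np.r_[r.x,np.pi/6]);print(R)
    # ball triangulate
    ball,e=tri([(c1,A1(250,427)),(c2,L2(145,540))]);print("ball",ball,e,"in frame mm",R.T@(ball-t)*1e3)
    # gauges
    C1=z(5,190,135);D1=z(5,340,135)
    G=dict(A=[C1(47,92),C1(276,68),C1(316,400),C1(92,422)],B=[C1(414,75),C1(645,45),C1(685,380),C1(457,405)],C=[D1(210,40),D1(425,128),D1(292,436),D1(82,348)])
    out={}
    for n,ps in G.items():
        P=[onplane(c1,p,.004) for p in ps]
        d=(P[0]+P[1]-P[2]-P[3])[:2];yd=(P[0]+P[3]-P[1]-P[2])[:2]
        a=np.arctan2(d[1],d[0]);b=np.arctan2(yd[1],yd[0])-np.pi/2
        cen=np.mean(P,0)[:2];yaw=np.arctan2(np.sin(a)+np.sin(b),np.cos(a)+np.cos(b))
        mid=cen-.019*np.array([np.cos(yaw),np.sin(yaw)])
        print(n,"len",np.linalg.norm(d)/2,np.linalg.norm(yd)/2,"yaws",a,b,"mid",mid); out[n]=[*mid,yaw]
    import json;json.dump(out,open("g.json","w"))
E
python3 fit.py
```

```text
[0.6337 0.018  0.0762 0.1863] [[0.5, -0.1], [0.3, -0.2], [-0.2, -0.1], [-0.4, -0.4], [-0.4, -0.1], [-0.8, -0.2], [0.0, -0.3], [-0.2, -0.1], [0.1, -0.7], [-0.7, -0.5], [0.1, 0.1], [-0.5, 0.5], [0.6, 1.1], [1.9, 0.2], [0.4, -0.3], [-0.2, 0.2], [0.3, 1.4]] 4.413568090311603
free slope [0.6337 0.018  0.0762 0.1857 0.5098] 4.285561635903986
[[ 0.851  -0.1852 -0.4914]
 [ 0.1604  0.9827 -0.0926]
 [ 0.5     0.      0.866 ]]
ball [0.5554 0.2011 0.1274] [np.float64(0.0001708074720576934), np.float64(0.000170807472057695)] in frame mm [-11.7485 194.4013  65.8956]
A len 0.11040817050222161 0.07577558672481144 yaws 0.10728759823675794 0.1031628585088109 mid [0.4396 0.2839]
B len 0.11090688448226607 0.07676529226235708 yaws 0.12190835768324082 0.12113174172976837 mid [0.4463 0.1615]
C len 0.11029640798497 0.07688015528064049 yaws -0.3843018837567832 -0.38708076429833005 mid [0.444  0.0209]
```

```bash
cat >> h.py <<'E'
CV=np.load("console.npy")
FR=Ro.from_euler("ZY",[CV[3],-CV[4]]).as_matrix();FT=CV[:3].copy()
def W(x,y,z): return FR@(np.array([x,y,z])*1e-3)+FT   # console frame (bay2 seat) mm -> world
def Fm(X): return FR.T@(np.asarray(X)-FT)*1e3
QC=quat(FR[:,0],-FR[:,2])   # tool perpendicular to face, tool x up slope
QCn=quat(-FR[:,0],-FR[:,2])
def QD(yaw): return quat([np.cos(yaw),np.sin(yaw),0],[0,0,-1])
E
python3 - <<'E'
from h import *
import json
np.set_printoptions(precision=2,suppress=True)
z=lambda x,y:((x+.5)/1,(y+.5))
import pickle
c1=pickle.load(open("pics/v1_wrist.pkl","rb"))
M=[onplane(c1,p,.003) for p in ((113,82),(172,70),(190,147),(134,160))];print("mat",np.mean(M,0),[np.linalg.norm(M[i]-M[i-1]) for i in range(4)])
g=json.load(open("g.json"))
for y in (105,0,-105):
  for zz in (-13,60,100):
    for x in (0,20): print("bay",y,zz,x,solve_ik(W(x,y,zz),QC),solve_ik(W(x,y,zz),QCn))
for x in (-60,22,110):
  for zz in (50,110): print("lev",x,zz,solve_ik(W(x,194,zz),QC))
for n,(x,y,a) in g.items():
  for zz in (.004,.1): print(n,solve_ik([x,y,zz],QD(a)))
m=np.mean(M,0)
for zz in (.01,.1): print("mat",solve_ik([m[0],m[1],zz],QD(.1)))
E
```

```text
mat [0.57 0.4  0.  ] [np.float64(0.12879612745394528), np.float64(0.09823648510346478), np.float64(0.1258532622914953), np.float64(0.09567087158090594)]
bay 105 -13 0 None [ 0.21  0.47 -0.63  2.16  1.45  0.33  0.11]
bay 105 -13 20 [-0.11  0.41 -0.23  2.14  1.08  0.17 -2.72] [ 0.5   0.64 -1.04  2.1   1.48  0.59  0.2 ]
bay 105 60 0 [-0.57  0.22  0.29  2.25 -0.02  0.16 -1.67] [ 0.68  0.51 -1.23  2.18  1.3   0.59  0.31]
bay 105 60 20 [-0.55  0.23  0.28  2.2  -0.03  0.2  -1.65] [ 0.68  0.53 -1.23  2.13  1.26  0.62  0.37]
bay 105 100 0 [-0.64  0.12  0.34  2.26  0.08  0.25 -1.77] [ 0.73  0.35 -1.21  2.19  1.03  0.5   0.53]
bay 105 100 20 [-0.64  0.14  0.35  2.21  0.04  0.28 -1.72] [ 0.72  0.37 -1.21  2.14  1.    0.53  0.57]
bay 0 -13 0 [ 0.46  0.49 -0.65  2.14  1.3   0.23 -2.67] [ 0.74  0.65 -1.04  2.12  1.47  0.48  0.4 ]
bay 0 -13 20 [ 0.28  0.45 -0.44  2.1   0.91  0.16 -2.33] [ 0.83  0.8  -1.24  2.07  1.49  0.67  0.46]
bay 0 60 0 [-0.11  0.24  0.06  2.21 -0.42  0.19 -1.05] [ 0.93  0.54 -1.23  2.15  1.2   0.51  0.63]
bay 0 60 20 [-0.12  0.25  0.06  2.16 -0.35  0.22 -1.12] [ 0.91  0.55 -1.2
[... 810 characters left out ...]
 0.5  -1.22  2.04  0.75  0.49  1.25]
lev -60 50 None
lev -60 110 [-0.48  0.1  -0.13  2.34  0.82  0.3  -2.73]
lev 22 50 [-0.82  0.28  0.36  2.18  0.26  0.21 -2.12]
lev 22 110 [-0.69  0.14  0.18  2.18  0.42  0.36 -2.27]
lev 110 50 [-0.7   0.32  0.29  1.96  0.11  0.36 -1.92]
lev 110 110 [-0.69  0.2   0.25  1.97  0.19  0.47 -2.  ]
A [-0.6   0.51 -0.09  2.01  0.07  0.62 -2.2 ]
A [-0.58  0.36 -0.1   1.95  0.05  0.83 -2.18]
B [-0.58  0.45  0.17  2.14 -0.14  0.56 -1.77]
B [-0.61  0.29  0.19  2.08 -0.08  0.78 -1.82]
C [-0.34  0.42  0.22  2.21 -0.18  0.52 -1.94]
C [-0.38  0.24  0.27  2.15 -0.09  0.76 -2.02]
mat [-0.61  0.73 -0.12  1.55  0.11  0.87 -2.24]
mat [-0.6   0.63 -0.14  1.49  0.1   1.02 -2.23]
```

```bash
cat >> h.py <<'E'
def QT(R,d): # tool leaning by d in a gauge frame R
    return quat(R@[np.cos(d),0,-np.sin(d)],R@[-np.sin(d),0,-np.cos(d)])
def RZ(a): return Ro.from_euler("Z",a).as_matrix()
E
python3 - <<'E'
from h import *
import json
np.set_printoptions(precision=2,suppress=True)
g=json.load(open("g.json"))
for d in (.15,.25,.35):
  print("d",d)
  for y in (105,0,-105):
    for x,zz in ((0,-13),(20,-13),(20,100)): print("bay",y,zz,x,solve_ik(W(x,y,zz),QT(FR,d)))
  for x in (-60,22):
    for zz in (50,110): print("lev",x,zz,solve_ik(W(x,194,zz),QT(FR,d)))
  for n,(x,y,a) in g.items():
    for zz in (.004,.1): print(n,solve_ik([x,y,zz],QT(RZ(a),d)))
  for zz in (.01,.1): print("mat",solve_ik([.57,.4,zz],QT(RZ(.1),d)))
E
```

```text
d 0.15
bay 105 -13 0 [-0.43  0.42  0.17  2.07 -0.11  0.29 -1.57]
bay 105 -13 20 [-0.44  0.42  0.19  2.03 -0.13  0.33 -1.55]
bay 105 100 20 [-0.63  0.19  0.37  2.08 -0.07  0.51 -1.6 ]
bay 0 -13 0 [-0.18  0.43  0.12  2.05 -0.29  0.31 -1.2 ]
bay 0 -13 20 [-0.22  0.44  0.17  2.01 -0.33  0.35 -1.17]
bay 0 100 20 [-0.55  0.22  0.56  2.06 -0.34  0.54 -1.15]
bay -105 -13 0 [-0.04  0.47  0.2   1.98 -0.56  0.39 -0.78]
bay -105 -13 20 [-0.09  0.48  0.26  1.94 -0.57  0.43 -0.79]
bay -105 100 20 [-0.4   0.3   0.66  2.   -0.57  0.63 -0.76]
lev -60 50 [-0.7   0.27  0.2   2.22  0.22  0.3  -2.09]
lev -60 110 [-0.65  0.13  0.11  2.23  0.27  0.44 -2.15]
lev 22 50 [-0.66  0.31  0.22  2.04  0.08  0.45 -1.91]
lev 22 110 [-0.66  0.19  0.19  2.04  0.14  0.56 -1.97]
A [-0.57  0.58 -0.05  1.89 -0.06  0.8  -2.04]
A [-0.57  0.44 -0.05  1.83 -0.06  1.   -2.05]
B [-0.58  0.53  0.22  2.02 -0.22  0.76 -1.67]
B [-0.61  0.38  0.25  1.96 -0.16  0.97 -1.72]
C [-0.34  0.5   0.31  2.1  -0.32  0.73 -1.76]
C [-0.4   0.34  0.37  2.04 -0.23  0.94 -1.85]
mat [-0.61  0.8  -0.05  1.41 -0.05  1.05 -2.09]
mat [-0.6   0.71 -0.07  
[... 1571 characters left out ...]
3 20 [-0.34  0.6   0.59  1.77 -0.56  0.76 -0.85]
bay -105 100 20 [-0.53  0.44  0.84  1.83 -0.51  0.91 -0.84]
lev -60 50 [-0.63  0.34  0.19  2.05 -0.03  0.59 -1.82]
lev -60 110 [-0.64  0.22  0.17  2.06  0.02  0.7  -1.88]
lev 22 50 [-0.63  0.39  0.25  1.85 -0.08  0.74 -1.74]
lev 22 110 [-0.65  0.28  0.23  1.87 -0.03  0.83 -1.79]
A [-0.57  0.69  0.02  1.73 -0.19  1.05 -1.9 ]
A [-0.58  0.56  0.03  1.68 -0.17  1.22 -1.93]
B [-0.6   0.66  0.31  1.85 -0.3   1.03 -1.57]
B [-0.62  0.52  0.33  1.8  -0.24  1.21 -1.62]
C [-0.38  0.64  0.46  1.95 -0.46  1.   -1.58]
C [-0.43  0.49  0.52  1.9  -0.37  1.18 -1.67]
mat [-0.62  0.93  0.05  1.21 -0.2   1.33 -1.97]
mat [-0.61  0.84  0.04  1.16 -0.19  1.46 -2.  ]
```

```bash
python3 - <<'E'
from look import *
Q=QT(FR,.15)
set_gripper(0.0,60)
move_to(W(-62,195,120),Q)
move_linear(W(-62,195,50),vel=.12,stop_force=10)
print(current_force(),current_position())
r=move_linear(W(25,195,50),vel=.06,stop_force=12)
print(r,current_force(),Fm(current_position()),current_clock())
grab("lev1",("wrist","scene"))
E
```

```text
[ 0.64707864 -0.31012486 -0.15801623] [0.52045531 0.19480585 0.08905316]
True [-7.07515074 -0.55199272  4.81115561] [-23.66468069 194.91667232  50.45205371] 6.0333
```

View pics/lev1_wrist.png

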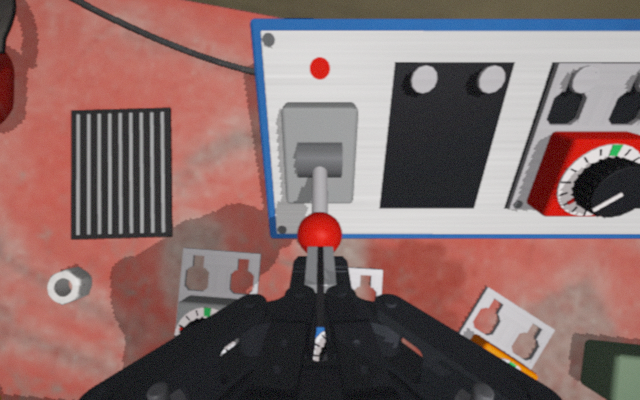

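View pics/lev1_scene.png

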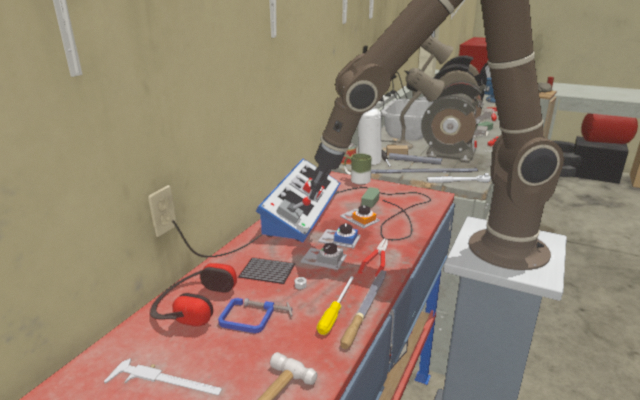

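```bash
python3 - <<'E'
from look import *
print(current_force()@FR,current_width())
for x in (-10,5,22):
    r=move_linear(W(x,195,50),vel=.05,stop_force=25)
    print(r,current_force()@FR,Fm(current_position()),current_clock())
    if r: break
grab("lev2",("wrist","scene"))
E
```

```text
[-3.71281127  0.60903711  7.20220308] -0.0006381842147316113
True [-4.70419758  0.58018339 11.94275691] [-22.28899319 194.84776333  51.05990699] 6.3833
```

View pics/lev2_wrist.png

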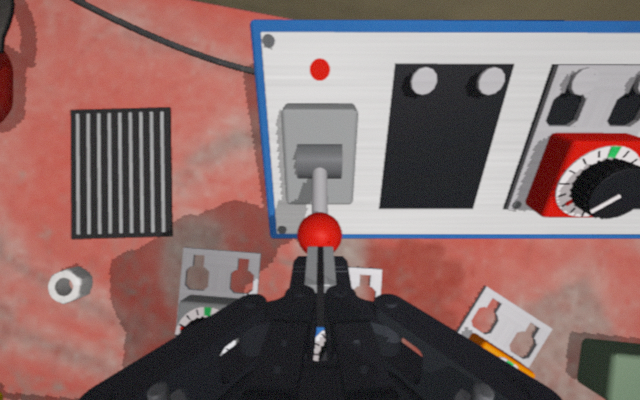

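```bash
python3 - <<'E'
from look import *
L=lambda n:pickle.load(open(f"pics/{n}.pkl","rb"))
for t in ("lev1","lev2"):
    w=L(t+"_wrist")
    ims=cv2.imread(f"pics/{t}_wrist.png")
    m=cv2.inRange(ims,(0,0,120),(60,60,255)); n,l,s,ce=cv2.connectedComponentsWithStats(m[205:262,290:352])
    i=1+np.argmax(s[1:,4]);c=ce[i]+[290,205];print(c,s[i])
    for z in (55,59,63,66): print(z,Fm(onpl(w,c,W(0,0,z),FR[:,2])))
im=cv2.imread("pics/lev2_scene.png");cv2.imwrite("pics/lev2s.png",cv2.resize(im[130:260,240:400],None,fx=5,fy=5,interpolation=cv2.INTER_CUBIC))
im=cv2.imread("pics/lev2_wrist.png");cv2.imwrite("pics/lev2w.png",cv2.resize(im[150:290,240:400],None,fx=5,fy=5,interpolation=cv2.INTER_CUBIC))
E
```

```text
[318.84552177 231.18323747] [   8    8   43   39 1217]
55 [-15.30589311 195.44915034  55.        ]
59 [-12.62374685 195.43797597  59.        ]
63 [ -9.94160059 195.42680159  63.        ]
66 [ -7.92999089 195.41842081  66.        ]
[318.76348548 231.38091286] [   8    8   43   39 1205]
55 [-14.41202073 195.45546358  55.        ]
59 [-11.6686334  195.45443726  59.        ]
63 [ -8.92524607 195.45341093  63.        ]
66 [ -6.86770558 195.45264119  66.        ]
```

View pics/lev2s.png

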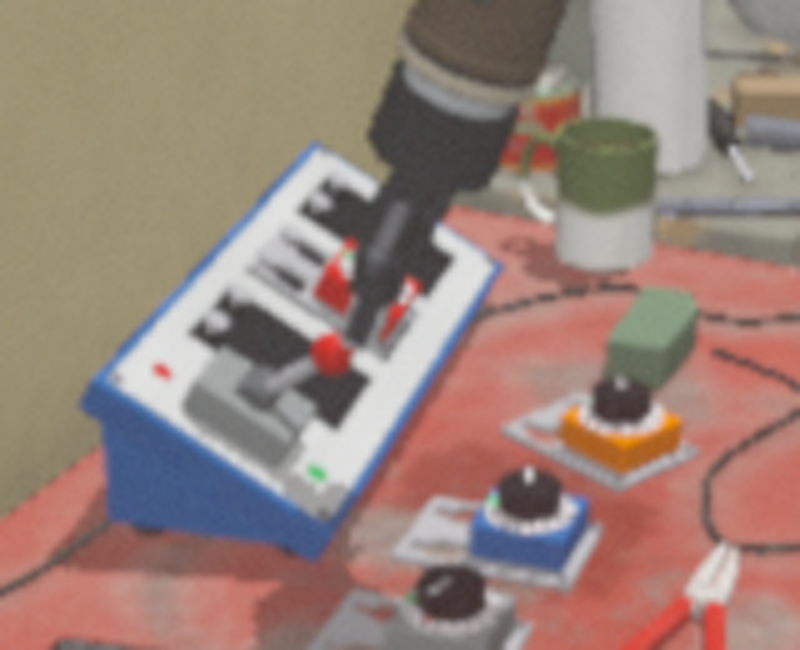

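View pics/lev2w.png

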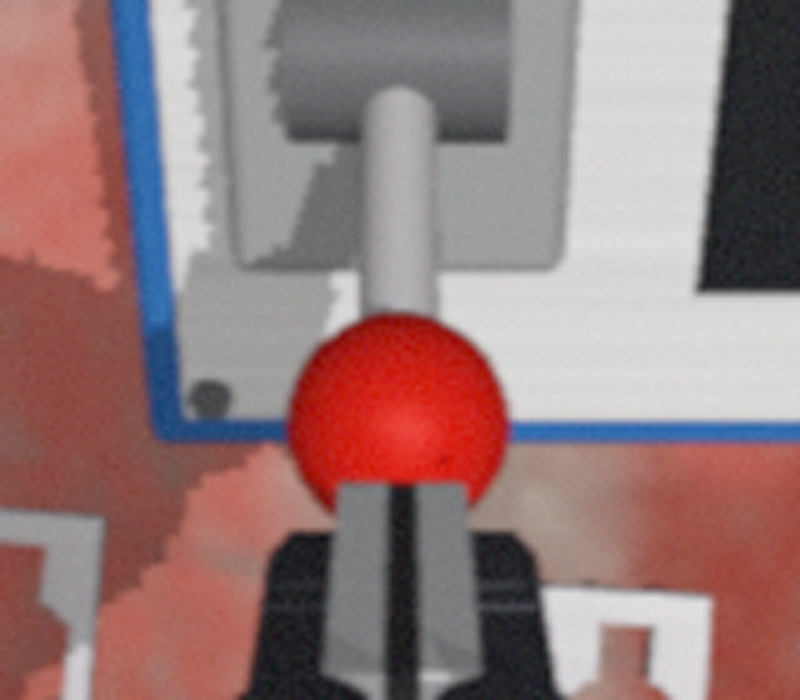

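```bash
python3 - <<'E'
from look import *
L=lambda n:pickle.load(open(f"pics/{n}.pkl","rb"))
w=L("lev2_wrist")
p=current_position();R=Ro.from_quat(current_orientation()).as_matrix()
for px in ((307.5,246.6),(333.5,246.6),(306,285),(334,285)):
  for dz in (0,-.01,-.02):
    X=onpl(w,px,p+R[:,2]*dz,R[:,2]); print(px,dz,R.T@(X-p)*1e3)
print("cam in tool",R.T@(-w["R"].T@w["t"]-p)*1e3, Fm(p),current_force()@FR, current_torque())
s=L("lev2_scene");print(proj(s,p),proj(s,W(-12,195,59)),proj(w,p),proj(w,W(-12,195,59)), proj(L("v2_scene"),W(-12,195,59)))
E
```

```text
(307.5, 246.6) 0 [-5.60336130e+00 -7.87112800e+00  4.14019595e-14]
(307.5, 246.6) -0.01 [ -0.28999067  -7.40695035 -10.        ]
(307.5, 246.6) -0.02 [  5.02337995  -6.94277269 -20.        ]
(333.5, 246.6) 0 [-5.59731955e+00  8.90199084e+00  3.28729372e-14]
(333.5, 246.6) -0.01 [ -0.28430304   8.38306975 -10.        ]
(333.5, 246.6) -0.02 [  5.02871347   7.86414866 -20.        ]
(306, 285) 0 [-3.47022864e+01 -9.27131577e+00  2.12709773e-14]
(306, 285) -0.01 [-27.68338225  -8.72507092 -10.        ]
(306, 285) -0.02 [-20.66447808  -8.17882606 -20.        ]
(334, 285) 0 [-3.46969006e+01  9.69332396e+00  2.59938376e-14]
(334, 285) -0.01 [-27.6783121   9.1280216 -10.       ]
(334, 285) -0.02 [-20.65972361   8.56271923 -20.        ]
cam in tool [ 8.50506012e+01  4.84294134e-02 -1.70614792e+02] [-22.91334271 194.85072051  50.90016084] [-3.05504144  0.90173948 10.13482763] [-0.1407419   1.36707174  0.06721105]
[308.35270261 206.15919548] [306.50637446 202.16474387] [319.70386495 238.76538381] [319.52385377 231.84153625] [306.50637446 202.16474387]
```

```bash
python3 - <<'E'
from look import *
move_linear(W(-62,195,51),vel=.15)
print(current_force()@FR)
print(move_linear(W(-62,195,33),vel=.1,stop_force=10))
for x in (-40,-30,-20,-10,5,22):
    r=move_linear(W(x,195,33),vel=.06,stop_force=12)
    print(r,current_force()@FR,Fm(current_position()),current_clock())
    if r: break
grab("lev3",("wrist","scene"))
E
```

```text
[0.68574633 0.32177782 0.30616401]
False
False [ 2.75534584e-04 -8.77337512e-03 -7.33471611e-01] [-39.3093258  194.92363994  33.07653681] 7.7417
False [-0.49237451 -0.55794986  0.55400349] [-29.55846234 195.00319747  32.95780674] 8.0583
False [0.37521138 0.55396462 0.07982677] [-19.06604853 195.04590938  32.94955758] 8.375
False [0.56810241 0.04056605 0.65446397] [ -9.07021116 195.00220993  32.96555005] 8.6917
False [ 0.50519814  0.91329544 -0.25407647] [  5.83548382 194.98272202  32.96307191] 9.0917
True [-0.16998627  0.10382276 -0.0045138 ] [ 14.9032892  194.58895137  32.57320635] 9.3833
```

View pics/lev3_wrist.png

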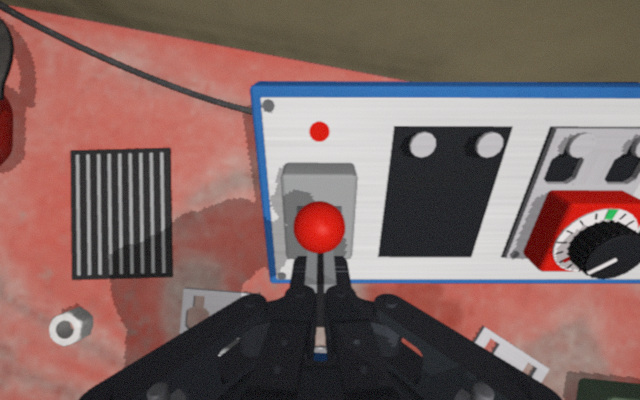

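```bash
python3 - <<'E'
from look import *
w=get_calibration("wrist")
for z in (59,66): print(Fm(onpl(w,(319.5,227),W(0,0,z),FR[:,2])))
for x in (22,30,36):
    r=move_linear(W(x,195,33),vel=.05,stop_force=12)
    print(r,current_force()@FR,Fm(current_position()),current_clock())
    if r: break
wait(.2)
grab("lev4",("wrist","scene"))
w=get_calibration("wrist");im=cv2.imread("pics/lev4_wrist.png")
m=cv2.inRange(im,(0,0,120),(60,60,255)); n,l,s,ce=cv2.connectedComponentsWithStats(m[185:262,290:352])
i=1+np.argmax(s[1:,4]);c=ce[i]+[290,185];print(c,s[i])
for z in (59,66): print(Fm(onpl(w,c,W(0,0,z),FR[:,2])))
E
```

```text
[ 41.19266931 194.81484732  59.        ]
[ 45.90103797 194.8494676   66.        ]
True [ 0.01791361  0.26791323 -0.03491098] [ 14.46876079 194.27608687  32.3453946 ] 9.6917
[317.91679198 227.02556391] [   3   17   51   52 1995]
[ 41.01966948 195.25604291  59.        ]
[ 45.84212079 195.26929395  66.        ]
```

View pics/lev4_wrist.png

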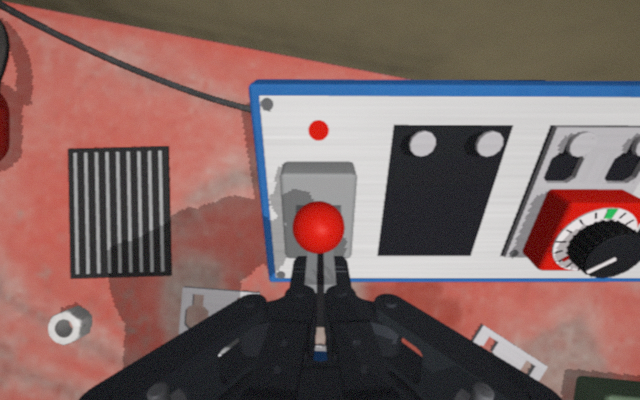

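```bash
python3 - <<'E'
from look import *
np.set_printoptions(precision=1,suppress=True)
L=lambda n:pickle.load(open(f"pics/{n}.pkl","rb"))
def blob(im,c,r=11,thr=110):
    x,y=c;g=cv2.GaussianBlur(cv2.cvtColor(im,cv2.COLOR_BGR2GRAY),(0,0),.7)
    p=g[max(0,y-r):y+r+1,x-r:x+r+1];m=(p>thr).astype(np.uint8)
    n,l,s,ce=cv2.connectedComponentsWithStats(m)
    i=l[min(y,r),r];assert i; return ce[i]+[x-r,max(0,y-r)],s[i]
O={}
for t,a,b in (("v1",(302,21),(336,14)),("v2",(247,111),(278,111)),("lev1",(425,79),(491,79)),("lev4",(422,144),(488,144))):
    im=cv2.imread(f"pics/{t}_wrist.png")
    for k,c in (("L",a),("R",b)):
        try:
            e,s=blob(im,c); print(t,k,e,s); O.setdefault(k,[]).append((t,e))
        except Exception as ex: print(t,k,ex)
for k in "LR":
    ob=[(L(t+"_wrist"),e) for t,e in O[k]]
    X,r=tri(ob);print(k,X*1e3,Fm(X),np.array(r)*1e3)
    for i in range(len(ob)):
        for j in range(i): print(O[k][i][0],O[k][j][0],Fm(tri([ob[i],ob[j]])[0]))
ob=[(L("v1_wrist"),(262.1,106.4)),(L("v2_wrist"),(188.6,177.6))];print(Fm(tri(ob)[0]))
w=L("lev4_wrist");print("resid stud",proj(w,W(65,127,-5)))
E
```

```text
v1 L [301.   18.3] [  0   0  19  19 226]
v1 R [335.5  11.2] [  0   0  23  19 241]
v2 L [246.6 106.7] [  0   0  23  18 249]
v2 R [277.7 106.6] [  0   0  23  17 228]
lev1 L [424.6  78.8] [  0   0  23  23 492]
lev1 R [491.2  79. ] [  0   0  23  23 489]
lev4 L [422.1 143.7] [  0   0  23  23 478]
lev4 R [488.5 144. ] [  0   0  23  23 467]
L [667.9 153.8 109.9] [ 67.7 127.1  -0.1] [0.6 3.7 1.8 1.9]
v2 v1 [ 69.1 127.5  -8. ]
lev1 v1 [ 67.1 128.    3. ]
lev1 v2 [ 68.4 126.4  -1.8]
lev4 v1 [ 67.4 128.3   2.7]
lev4 v2 [ 68.7 126.9   0.4]
lev4 lev1 [ 65.8 127.3  -0.4]
R [676.3 110.8 109. ] [67.5 83.3 -1.1] [0.8 3.3 1.9 2. ]
v2 v1 [69.2 82.9 -7.1]
lev1 v1 [67.  84.1  0.4]
lev1 v2 [68.1 82.6 -2.4]
lev4 v1 [67.3 84.6  1.3]
lev4 v2 [68.2 83.2 -0.8]
lev4 lev1 [65.7 83.8 -0.8]
[-11.8 194.5  65.8]
resid stud [420.7 142.7]
```

```bash
python3 - <<'E'
from look import *
a=cv2.imread("pics/lev1_wrist.png")[55:105,385:525];b=cv2.imread("pics/lev4_wrist.png")[120:170,385:525]
cv2.imwrite("pics/st.png",cv2.resize(np.vstack([a,b]),None,fx=5,fy=5,interpolation=cv2.INTER_CUBIC))
E
```

```text
(no output)
```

View pics/st.png

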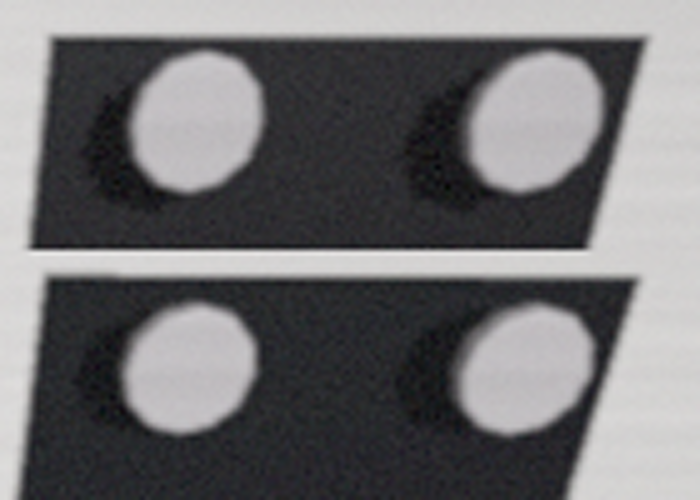

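```bash
cat > fit2.py <<'E'
from fit import *
l1=L("lev1_wrist");l4=L("lev4_wrist")
P=lambda x,y:np.array([x,y])
obs+=[(l1,P(424.2,78.8),(65,127,-5)),(l1,P(492.0,79.0),(65,83,-5)),(l4,P(422.6,143.7),(65,127,-5)),(l4,P(489.8,143.7),(65,83,-5))]
T=get_calibration("top");S=get_calibration("scene")
for nm,i in (("all",range(len(obs))),("studs",[0,1,2,3,4,5,6,7,17,18,19,20])):
    def f(w):
        v=np.r_[w,np.pi/6];R,t=frame(v)
        return np.concatenate([(proj(obs[k][0],R@(np.array(obs[k][2])*mm)+t)-obs[k][1]) for k in i])
    r=least_squares(f,[.6,0.04,.1,.17],loss="soft_l1");print(nm,r.x,r.cost,np.round(r.fun.reshape(-1,2)[-12:],1).tolist())
    R,t=frame(np.r_[r.x,np.pi/6])
    print("ball",R.T@(np.array([.5555,.2011,.1272])-t)*1e3)
    g=lambda w:f(w)
    if nm=="studs":
        s0=tri([(obs[6][0],obs[6][1]),(l1,P(424.2,78.8)),(l4,P(422.6,143.7)),(c2,obs[0][1])]);print((R.T@(s0[0]-t)*1e3),s0[1])
        s0=tri([(obs[7][0],obs[7][1]),(l1,P(492,79.)),(l4,P(489.8,143.7)),(c2,obs[1][1])]);print((R.T@(s0[0]-t)*1e3),s0[1])
E
python3 fit2.py
```

```text
all [0.6323 0.0179 0.0794 0.1843] 6.869361563167764 [[-0.5, -0.1], [0.5, 0.3], [-0.6, 0.6], [0.8, 1.2], [2.6, 0.1], [1.4, -0.4], [0.6, 0.5], [0.8, 1.7], [-0.3, 0.2], [-0.7, 0.2], [-0.2, -0.3], [-0.4, 0.0]]
ball [-12.4534 194.1995  62.3886]
studs [0.632  0.0178 0.0797 0.1835] 0.8118907349561051 [[-0.1, -0.3], [0.0, -0.4], [-0.1, -0.1], [-0.1, -0.4], [0.4, 0.1], [0.2, 0.0], [0.1, -0.6], [0.2, -0.4], [-0.0, 0.3], [-0.3, 0.4], [0.0, -0.1], [-0.1, 0.3]]
ball [-12.4426 194.1887  62.0564]
[ 64.7174 127.0091  -5.2941] [np.float64(0.0004533262434200321), np.float64(0.00045577471303171645), np.float64(0.00017585294573101569), np.float64(0.00019242089430846287)]
[64.8829 83.0557 -5.0062] [np.float64(0.00040359822160635926), np.float64(0.00039313103127863616), np.float64(0.00033704173011098784), np.float64(0.0003644763921685079)]
```

```bash
python3 - <<'E'
from look import *
np.save("console.npy",np.array([.632,.0178,.0797,.1835,np.pi/6]))
E
python3 - <<'E'
from look import *
np.set_printoptions(precision=2,suppress=True)
move_linear(W(-40,195,70),vel=.2)
set_gripper(1.0)
move_to(W(0,0,75),QT(FR,.15))
grab("d0")
r=move_linear(W(0,0,-11),vel=.08,stop_force=8)
print(r,Fm(current_position()),current_force()@FR,current_clock())
grab("d1",("wrist","scene"))
E
```

```text
False [  0.34  -0.12 -10.61] [ 0.05 -0.62  0.86] 13.35
```

View pics/d0_wrist.png

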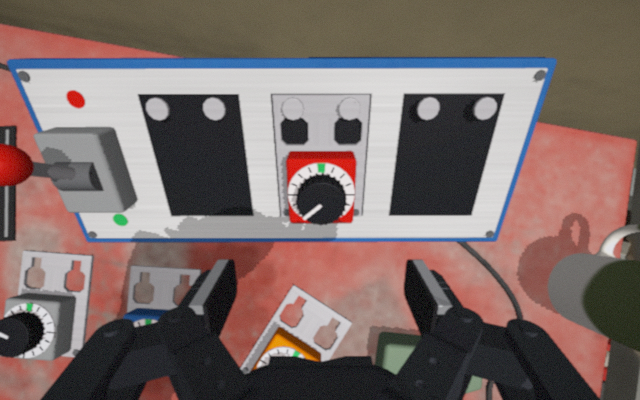

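View pics/d1_wrist.png

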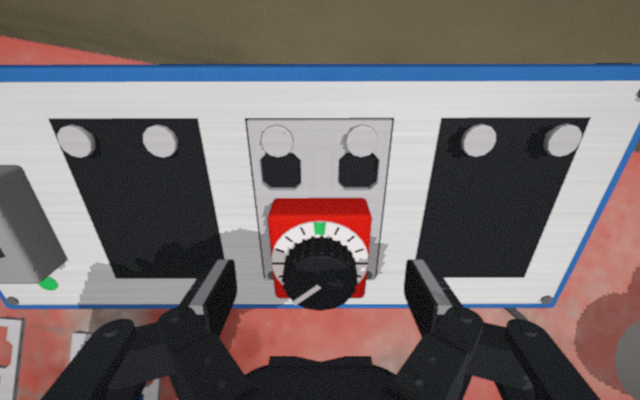

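View pics/d1_scene.png

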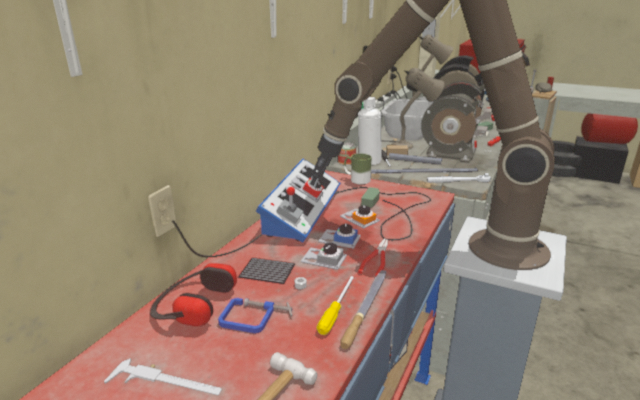

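```bash
python3 - <<'E'
from look import *
np.set_printoptions(precision=2,suppress=True)
set_gripper(0.0,70)
print(current_width()*85,Fm(current_position()),current_force()@FR,current_clock())
grab("d2")
E
```

```text
35.08431348943447 [  0.16   0.05 -10.4 ] [0.   0.79 9.21] 13.9833
```

View pics/d2_wrist.png

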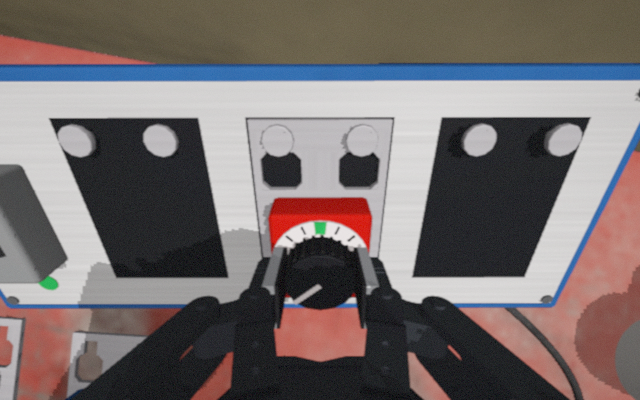

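```bash
python3 - <<'E'
from look import *
im=cv2.imread("pics/d2_wrist.png");cv2.imwrite("pics/d2z.png",cv2.resize(im[190:350,220:420],None,fx=4,fy=4,interpolation=cv2.INTER_CUBIC))
im=cv2.imread("pics/d1_wrist.png");cv2.imwrite("pics/d1z.png",cv2.resize(im[190:350,180:340],None,fx=4,fy=4,interpolation=cv2.INTER_CUBIC))
E
```

```text
(no output)
```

View pics/d2z.png

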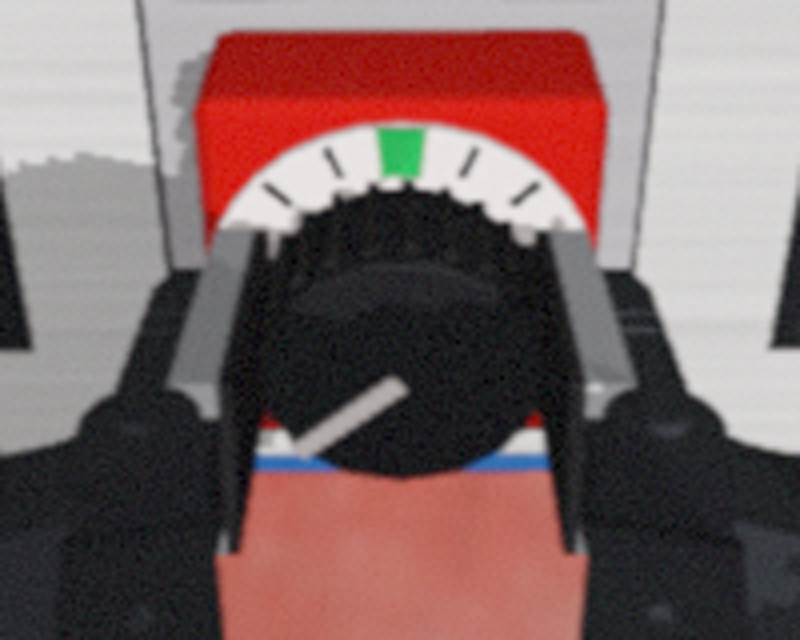

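View pics/d1z.png

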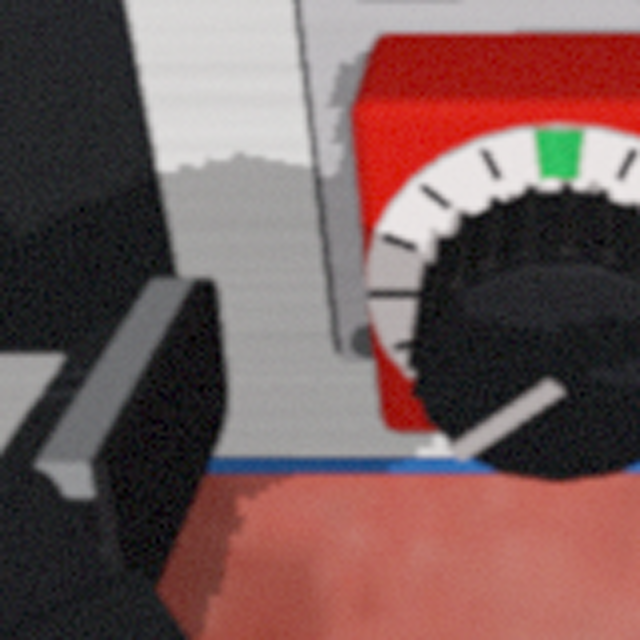

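```bash
python3 - <<'E'
from look import *
np.set_printoptions(precision=2,suppress=True)
set_gripper(1.0)
print(current_force()@FR)
r=move_linear(W(0,0,-34),vel=.05,stop_force=6)
print(r,Fm(current_position()),current_force()@FR,current_clock())
grab("d3")
set_gripper(0.0,70)
print(current_width()*85,Fm(current_position()),current_force()@FR,current_clock())
grab("d4")
E
```

```text
[ 0.75  0.79 -0.23]
False [ -0.39   0.08 -34.3 ] [ 0.38  0.3  -0.64] 15.1917
53.75727053207488 [  0.26   0.02 -33.35] [-0.32  1.02  6.34] 15.6333
```

View pics/d4_wrist.png

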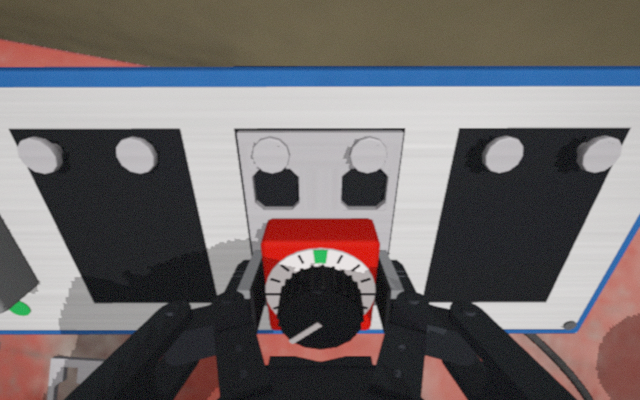

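```bash
python3 - <<'E'
from look import *
np.set_printoptions(precision=2,suppress=True)
p=Fm(current_position())
print(move_linear(W(p[0],p[1],-32),vel=.04),current_force()@FR)
r=move_linear(W(21,p[1],-32),vel=.05,stop_force=20)
print(r,Fm(current_position()),current_force()@FR,current_width()*85,current_clock())
grab("d5")
r=move_linear(W(21,p[1],-12),vel=.05,stop_force=12)
print(r,Fm(current_position()),current_force()@FR,current_width()*85,current_clock())
grab("d6",("wrist","scene"))
E
```

```text
False [-0.97  0.24 -1.87]
False [ 20.88   0.05 -32.07] [-1.99  0.25 -2.62] 53.931606587224586 16.5
False [ 21.36  -0.07 -11.62] [-1.37 -0.36 -1.65] 54.15356759219975 17.1
```

View pics/d5_wrist.png

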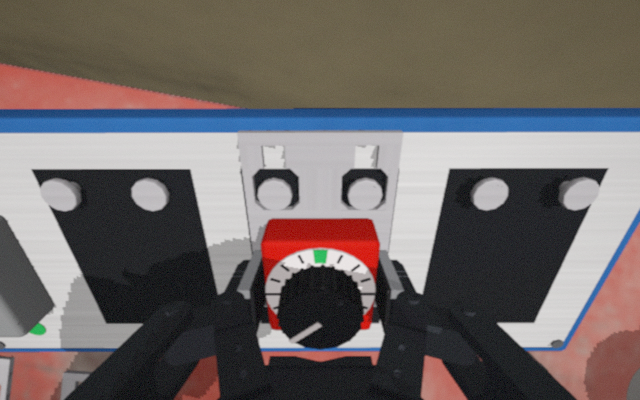

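View pics/d6_wrist.png

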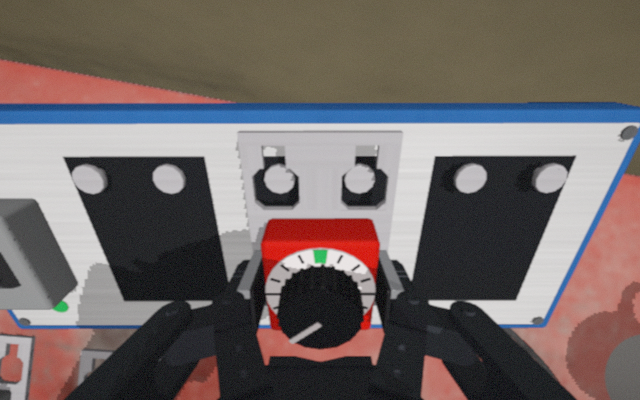

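```bash
python3 - <<'E'
from look import *
np.set_printoptions(precision=4,suppress=True)
c1=pickle.load(open("pics/v1_wrist.pkl","rb"));c4=pickle.load(open("pics/lev4_wrist.pkl","rb"))
M=np.array([onplane(c1,p,.003) for p in ((113,82),(172,70),(190,147),(134,160))]);print(M.mean(0))
M4=np.array([onplane(c4,p,.003) for p in ((68,149),(168,147),(169,275),(71,278))]);print(M4.mean(0))
m=(M.mean(0)+M4.mean(0))/2
np.save("mat.npy",m)
d=M4[0]+M4[1]-M4[2]-M4[3];yaw=np.arctan2(d[1],d[0]);print(yaw)
R=RZ(yaw)
print(solve_ik([m[0],m[1],.22],QT(R,.15)),solve_ik([m[0],m[1],-.015],QT(R,.15)))
move_linear(W(21,0,130),vel=.2)
print(current_width()*85)
move_to([m[0],m[1],.20],QT(R,.15))
print(current_width()*85,current_clock(),current_position())
grab("m0",("wrist","scene"))
E
```

```text
[0.5707 0.4047 0.003 ]
[0.5701 0.4064 0.003 ]
0.2100583821302693
[-0.806   0.6388  0.2725  1.2288 -0.2163  1.4378 -1.8903] [-0.7139  0.8411  0.1029  1.4124 -0.1619  1.0338 -1.9078]
54.434974357051466
54.46457978893098 19.5417 [0.5717 0.4036 0.1999]
```

View pics/m0_wrist.png

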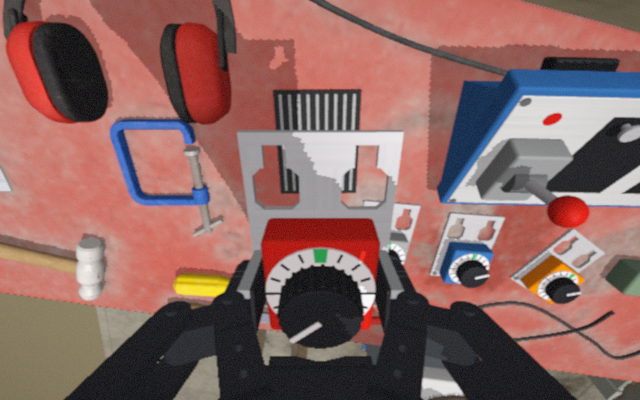

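View pics/m0_scene.png

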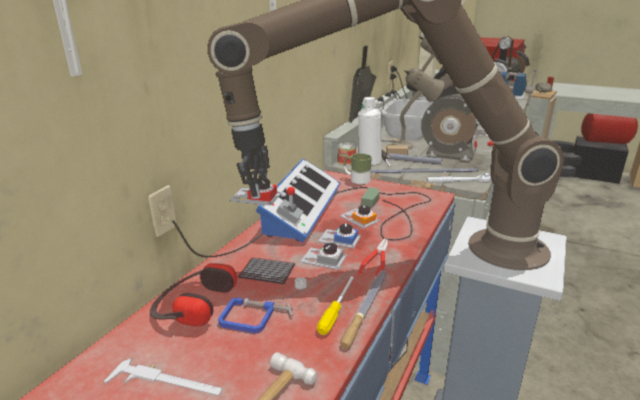

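```bash
python3 - <<'E'
from look import *
np.set_printoptions(precision=4,suppress=True)
m=np.load("mat.npy")
move_linear([m[0],m[1],.03],vel=.15)
r=move_linear([m[0],m[1],-.016],vel=.04,stop_force=6)
print(r,current_position(),current_force(),current_width()*85,current_clock())
grab("m1",("wrist","scene"))
E
```

```text
True [ 0.57    0.4053 -0.0133] [-0.265  -0.3755  5.3647] 53.87386522109682 21.9167
```

View pics/m1_scene.png

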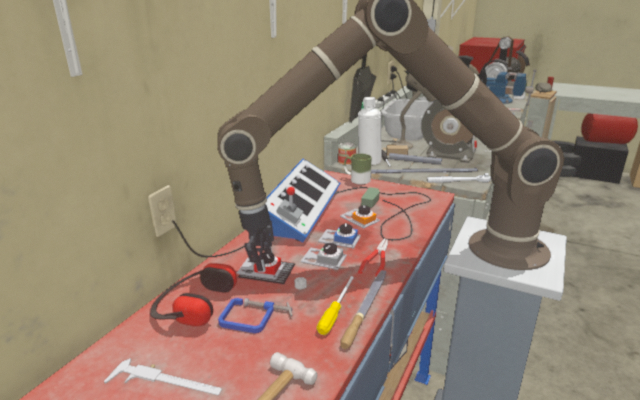

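View pics/m1_wrist.png

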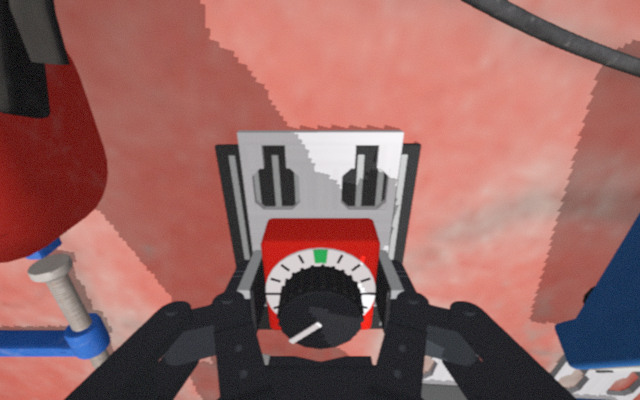

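```bash
cat >> look.py <<'E'
import json
def hoverA(n,g=None,z=.085,tag=None):
    g=g or json.load(open("g.json"))[n]
    x,y,a=g
    move_to([x,y,z],QT(RZ(a),.15))
    grab(tag or "h"+n)
    overlay(tag or "h"+n,RZ(a),np.array([x,y,.016]))
def overlay(tag,R,t,name="wrist"):
    w=pickle.load(open(f"pics/{tag}_{name}.pkl","rb"));im=cv2.imread(f"pics/{tag}_{name}.png")
    s=1;big=im.copy()
    def pl(pts,col):
        P=np.array([proj(w,R@(np.array(p)*1e-3)+t) for p in pts])
        cv2.polylines(big,[np.round(P*16).astype(np.int32)],True,col,1,cv2.LINE_AA,4)
    pl([(74,38,-12),(74,-38,-12),(-36,-38,-12),(-36,38,-12)],(255,0,255))
    for y in (22,-22): pl([(45+11.5*np.cos(k),y+11.5*np.sin(k),-12) for k in np.linspace(0,6.28,20)],(255,0,255))
    pl([(30,28,12),(30,-28,12),(-30,-28,12),(-30,28,12)],(0,255,255))
    cv2.imwrite(f"pics/{tag}_ov.png",big)
E
python3 - <<'E'
from look import *
np.set_printoptions(precision=4,suppress=True)
set_gripper(1.0); 
p=current_position()
move_linear([p[0],p[1],.12],vel=.2)
grab("m2",("wrist",))
hoverA("A")
print(current_clock(),current_position())
E
```

```text
24.1083 [0.4403 0.2847 0.0849]
```

View pics/m2_wrist.png

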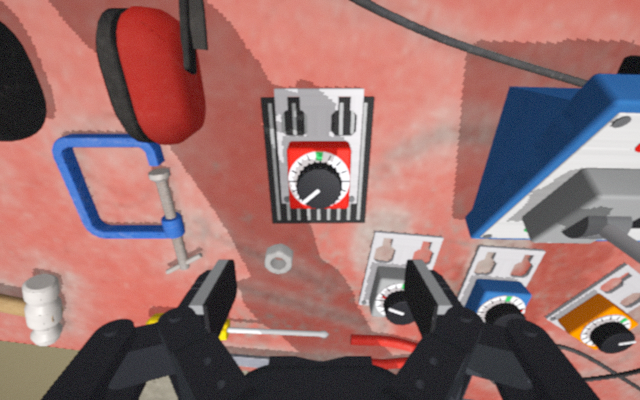

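View pics/hA_ov.png

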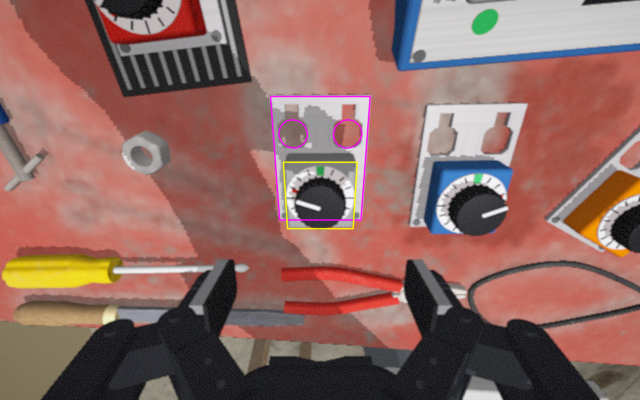

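```bash
cat >> look.py <<'E'
def pick(n,g=None):
    x,y,a=g or json.load(open("g.json"))[n]
    move_linear([x,y,.02],vel=.15)
    r=move_linear([x,y,-.0172],vel=.06,stop_force=6)
    print("desc",r,current_position(),current_force())
    set_gripper(0.0,70)
    print("w",current_width()*85,current_force())
    move_linear([x,y,.12],vel=.15)
    print("w",current_width()*85,current_force(),current_clock())
    grab("p"+n)
E
python3 - <<'E'
from look import *
np.set_printoptions(precision=4,suppress=True)
pick("A")
E
```

```text
desc False [ 0.4396  0.284  -0.0172] [0.611  0.118  0.0432]
w 54.250019443476056 [ 0.1165 -0.4508  6.0278]
w 54.38740096851537 [ 0.6114  0.3129 -3.0235] 26.9167
```

View pics/pA_wrist.png

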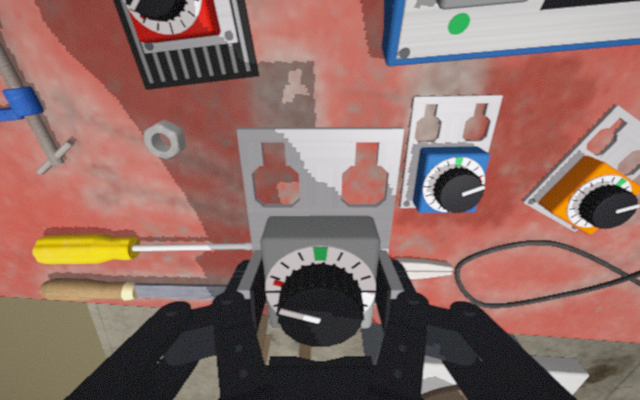

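```bash
cat >> look.py <<'E'
def over(n,by,x=20,dy=0):
    Q=QT(FR,.15)
    p=current_position();move_linear([p[0],p[1],.2],vel=.25)
    move_to(W(x,by+dy,90),Q)
    move_linear(W(x,by+dy,0),vel=.12,stop_force=10)
    print("over",Fm(current_position()),current_force()@FR,current_width()*85,current_clock())
    grab("o"+n)
E
python3 - <<'E'
from look import *
np.set_printoptions(precision=2,suppress=True)
over("A",105,19.7)
E
```

```text
over [ 20.   105.27   0.29] [-0.7  -1.03 -2.76] 54.465698564415945 29.2
```

View pics/oA_wrist.png

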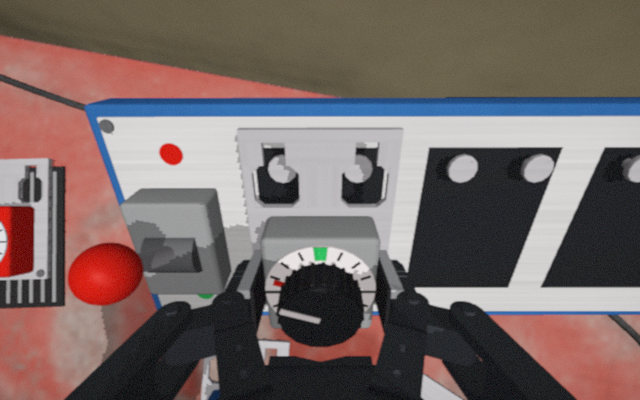

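```bash
cat >> look.py <<'E'
def lower(n,by,x=20,dy=0,z=-33):
    r=move_linear(W(x,by+dy,-22),vel=.08,stop_force=8)
    print("l1",r,Fm(current_position()),current_force()@FR)
    if not r:
        r=move_linear(W(x,by+dy,z),vel=.04,stop_force=6)
        print("l2",r,Fm(current_position()),current_force()@FR,current_width()*85,current_clock())
    grab("l"+n)
E
python3 - <<'E'
from look import *
np.set_printoptions(precision=2,suppress=True)
lower("A",105,19.7)
E
```

```text
l1 False [ 19.12 104.94 -22.42] [-2.4  -0.06 -2.71]
l2 True [ 20.06 104.99 -33.2 ] [ 0.32 -0.24  5.59] 53.864087056927744 30.0167
```

View pics/lA_wrist.png

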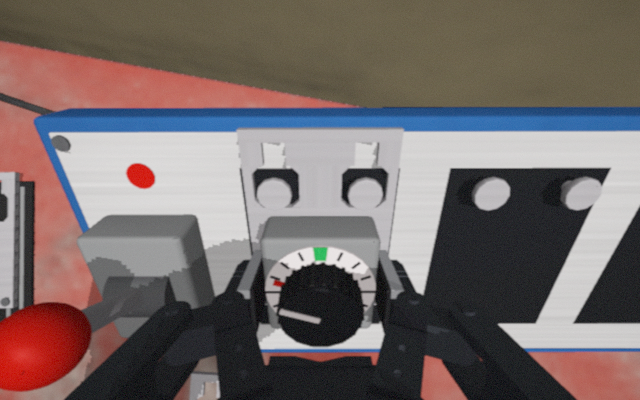

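```bash
cat >> look.py <<'E'
def slide(n,by,x=20,dy=0,zl=-31.8,xe=-2.5):
    move_linear(W(x,by+dy,zl),vel=.03)
    print("s0",Fm(current_position()),current_force()@FR)
    r=move_linear(W(xe,by+dy,zl),vel=.05,stop_force=12)
    print("s1",r,Fm(current_position()),current_force()@FR,current_width()*85,current_clock())
    grab("s"+n)
E
python3 - <<'E'
from look import *
np.set_printoptions(precision=2,suppress=True)
slide("A",105,19.7)
E
```

```text
s0 [ 19.6  105.02 -31.9 ] [-1.54  0.35 -2.55]
s1 False [ -1.45 105.   -31.81] [ 2.12 -1.02 -4.93] 54.477733487414746 30.9083
```

View pics/sA_wrist.png

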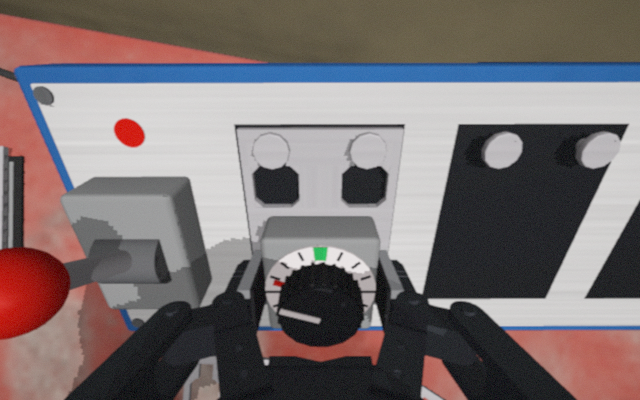

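```bash
cat >> look.py <<'E'
def release(n,by):
    set_gripper(1.0)
    p=Fm(current_position())
    move_linear(W(p[0],by,45),vel=.15)
    grab("r"+n); overlay("r"+n,FR,W(0,by,0))
    move_linear(W(p[0],by,100),vel=.2)
    print(current_clock())
E
python3 - <<'E'
from look import *
release("A",105)
hoverA("B",z=.12)
print(current_clock())
E
```

```text
32.5083
33.1167
```

View pics/rA_ov.png

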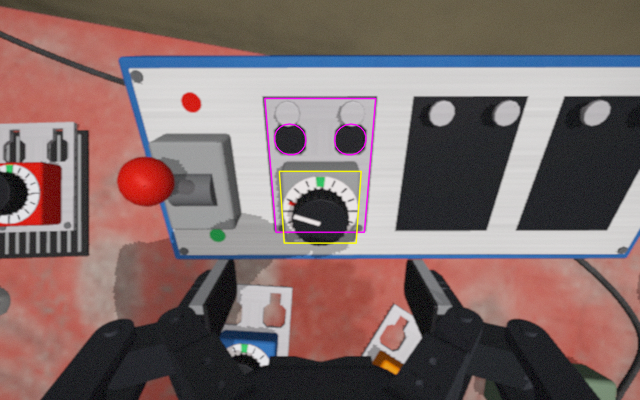

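View pics/hB_ov.png

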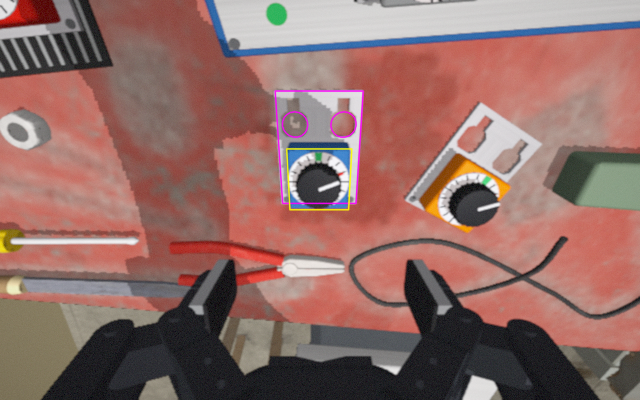

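```bash
python3 - <<'E'
from look import *
np.set_printoptions(precision=4,suppress=True)
pick("B")
if current_width()*85>50: over("B",0,19.7)
E
```

```text
desc False [ 0.4463  0.1615 -0.0173] [-0.1064 -0.2866  0.2601]
w 54.02050592376299 [-0.8685  0.1218  5.969 ]
w 54.02381016794623 [ 0.1056 -0.1522 -2.8248] 36.1583
over [19.99    0.1511  0.3118] [-1.635  -0.3318 -2.2096] 54.08368322463358 38.4167
```

View pics/oB_wrist.png

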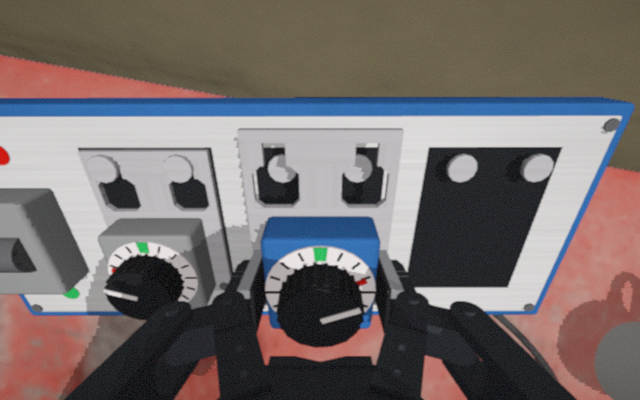

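```bash
python3 - <<'E'
from look import *
np.set_printoptions(precision=2,suppress=True)
lower("B",0,19.7)
p=Fm(current_position())
if p[2]<-31.5 and current_width()*85>50: slide("B",0,19.7)
E
```

```text
l1 False [ 19.03   0.08 -22.56] [-1.03 -0.34 -2.27]
l2 True [ 20.01  -0.08 -33.29] [0.82 0.28 6.73] 54.22436923255745 39.2333
s0 [ 19.63   0.03 -31.91] [-1.57  0.42 -1.91]
s1 False [ -0.97   0.01 -31.81] [ 3.52  1.39 -4.85] 54.041098464333004 40.125
```

View pics/sB_wrist.png

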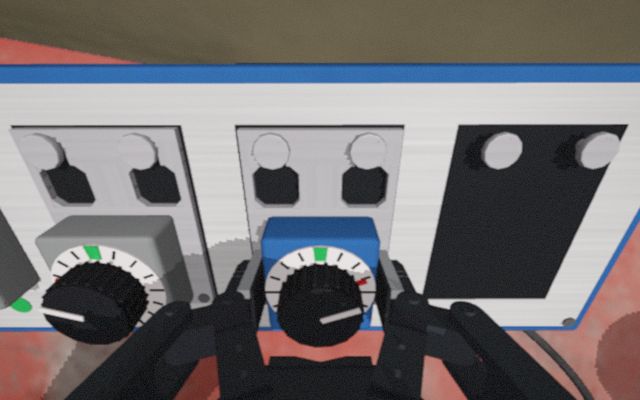

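```bash
python3 - <<'E'
from look import *
release("B",0)
hoverA("C",z=.12)
print(current_clock())
E
```

```text
41.725
42.3667
```

View pics/rB_ov.png

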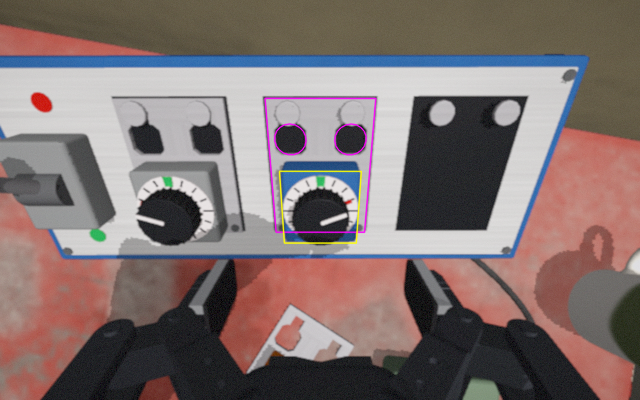

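View pics/hC_ov.png

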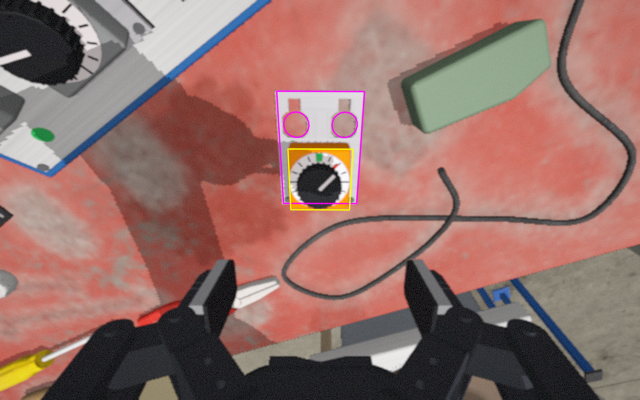

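```bash
python3 - <<'E'
from look import *
np.set_printoptions(precision=4,suppress=True)
pick("C")
if current_width()*85>50: over("C",-105,19.7)
E
```

```text
desc False [ 0.444   0.0209 -0.0173] [-0.2489 -0.2864 -0.2279]
w 54.225253362086384 [-1.019   0.3358  7.2385]
w 53.93709772364777 [ 0.1118  1.2536 -3.9331] 45.4167
over [  20.0481 -105.1302    0.4074] [-1.8492  0.031  -2.3119] 54.050480546555164 47.725
```

View pics/oC_wrist.png

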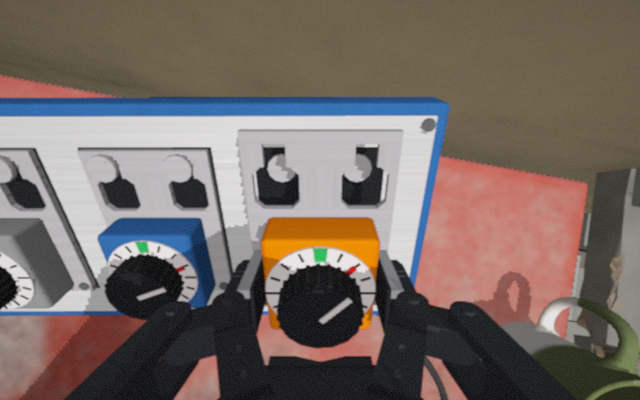

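```bash
python3 - <<'E'
from look import *
np.set_printoptions(precision=2,suppress=True)
lower("C",-105,19.7,dy=.8)
p=Fm(current_position())
if p[2]<-31.5 and current_width()*85>50: slide("C",-105,19.7,dy=.8)
E
```

```text
l1 False [  18.97 -103.87  -22.69] [-1.24 -0.18 -2.14]
l2 True [  19.91 -104.33  -33.34] [0.33 0.35 6.31] 54.286760181690795 48.5417
s0 [  19.64 -104.16  -31.9 ] [-1.09 -0.15 -2.36]
s1 False [  -0.27 -104.16  -31.85] [ 4.3   0.66 -7.19] 53.787191155533094 49.4333
```

View pics/sC_wrist.png

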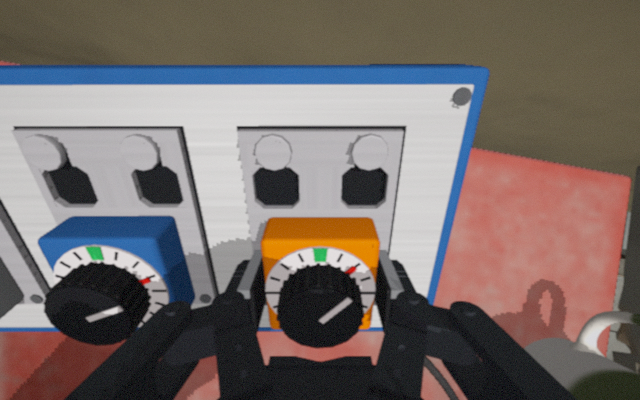

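```bash
python3 - <<'E'
from look import *
release("C",-105)
u=np.array([np.cos(.18),np.sin(.18),0]);p=.45;Z=np.array([0,0,1.])
move_to([.49,.08,.32],quat(u*np.cos(p)+Z*np.sin(p),u*np.sin(p)-Z*np.cos(p)))
grab("v3",("wrist","scene"))
im=cv2.imread("pics/v3_wrist.png")
for by in (105,0,-105):
    overlay("v3",FR,W(0,by,0)); 
    o=cv2.imread("pics/v3_ov.png"); im=np.where((o!=cv2.imread("pics/v3_wrist.png")).any(2,keepdims=True),o,im)
cv2.imwrite("pics/v3_all.png",cv2.resize(im[0:240],None,fx=1.25,fy=1.25,interpolation=cv2.INTER_CUBIC))
print(current_clock())
E
```

```text
51.0333
52.1417
```

View pics/v3_all.png

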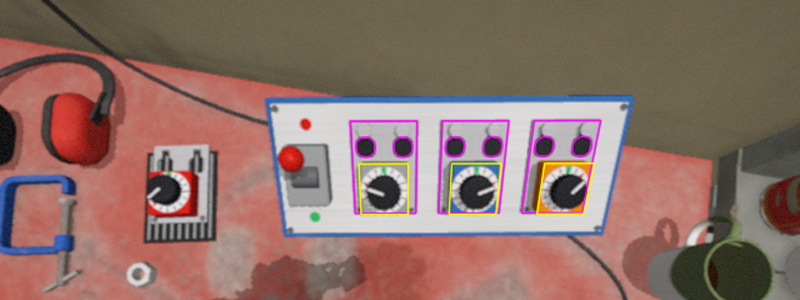

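View pics/v3_scene.png

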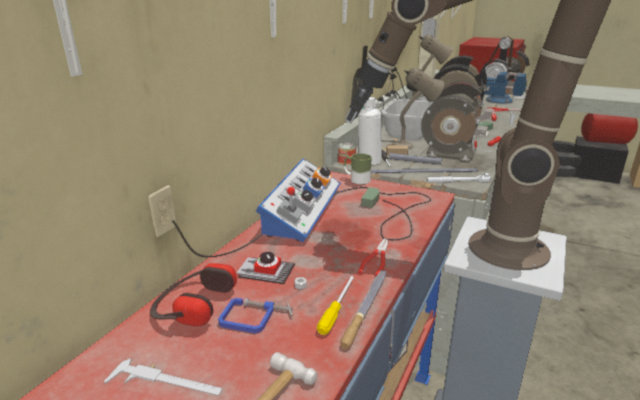

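```bash
python3 - <<'E'
from look import *
np.set_printoptions(precision=2,suppress=True)
for d in (0,.07,.15):
    print(d,[solve_ik(W(x,195,z),QT(FR,d)) for x,z in ((88,100),(88,33),(12,33))])
# wall position: triangulate a wall/bench corner point? wall-bench line in v1/v3 not needed
set_gripper(0.0,60)
E
```

```text
0 [array([-0.39,  0.21, -0.12,  2.  ,  0.41,  0.46, -2.21]), array([-0.51,  0.33,  0.05,  2.  ,  0.39,  0.33, -2.2 ]), array([-0.7 ,  0.3 ,  0.22,  2.18,  0.52,  0.19, -2.38])]
0.07 [array([-0.35,  0.23, -0.16,  1.94,  0.32,  0.56, -2.11]), array([-0.41,  0.35, -0.07,  1.93,  0.34,  0.45, -2.13]), array([-0.51,  0.31,  0.02,  2.11,  0.43,  0.31, -2.27])]
0.15 [array([-0.31,  0.27, -0.18,  1.86,  0.25,  0.67, -2.03]), array([-0.34,  0.38, -0.13,  1.85,  0.28,  0.57, -2.05]), array([-0.4 ,  0.33, -0.1 ,  2.03,  0.34,  0.44, -2.16])]
```

```bash
python3 - <<'E'
from look import *
np.set_printoptions(precision=2,suppress=True)
Q=QT(FR,.07)
move_to(W(60,185,150),Q)
move_linear(W(87,195,110),vel=.15,stop_force=10)
r=move_linear(W(87,195,33),vel=.1,stop_force=8)
print(r,Fm(current_position()),current_force()@FR,current_clock())
if not r:
  for x in (60,40,20,11):
    r=move_linear(W(x,195,33),vel=.06,stop_force=12)
    print(r,current_force()@FR,Fm(current_position()),current_clock())
    if r: break
grab("on1",("wrist","scene"))
E
```

```text
False [ 87.34 195.18  33.37] [0.07 0.68 0.14] 55.0
True [ 1.62 -0.26  2.45] [ 62.05 195.21  33.98] 55.4583
```

View pics/on1_wrist.png

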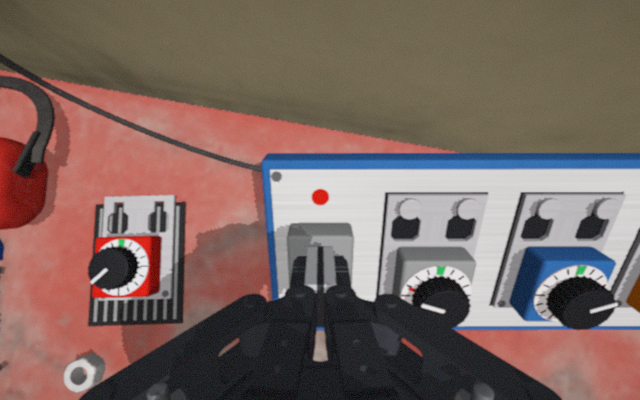

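View pics/on1_scene.png

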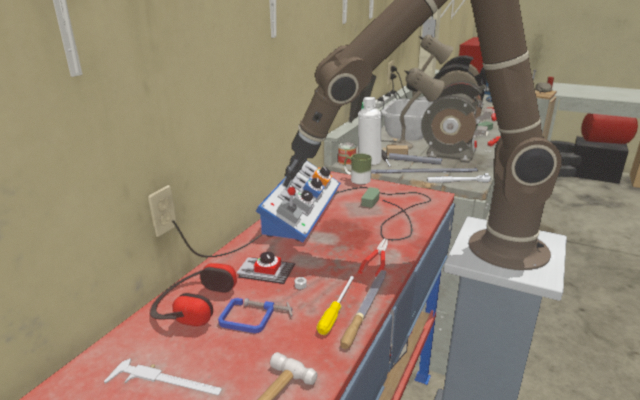

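```bash
python3 - <<'E'
from look import *
np.set_printoptions(precision=2,suppress=True)
move_linear(W(80,195,33),vel=.15)
r=move_linear(W(80,195,19),vel=.1,stop_force=8)
print(r,Fm(current_position()),current_force()@FR,current_clock())
if not r:
  for x in (60,45,30,20,11):
    r=move_linear(W(x,195,19),vel=.05,stop_force=12)
    print(r,current_force()@FR,Fm(current_position()),current_clock())
    if r: break
grab("on2",("wrist","scene"))
E
```

```text
False [ 78.15 194.76  18.21] [-0.89 -0.74 -0.19] 56.125
False [1.25 0.18 0.29] [ 59.79 195.11  19.17] 56.675
False [-0.56  1.09 -0.69] [ 44.25 194.98  18.94] 57.125
False [-0.62 -0.47  0.26] [ 29.33 195.01  18.94] 57.575
False [-0.23 -0.41  0.24] [ 19.35 195.01  18.99] 57.925
False [-0.04 -1.01  0.45] [ 10.34 194.95  18.98] 58.2583
```

View pics/on2_wrist.png

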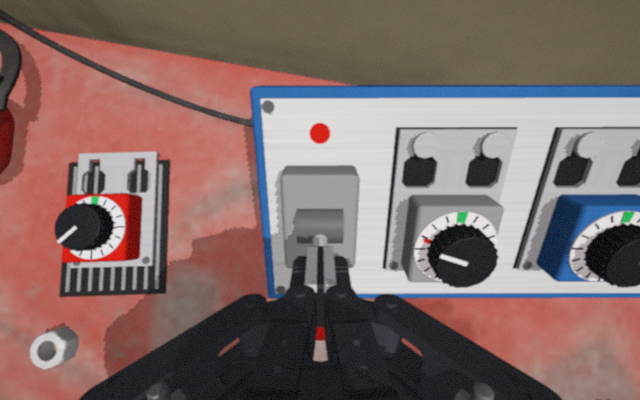

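View pics/on2_scene.png

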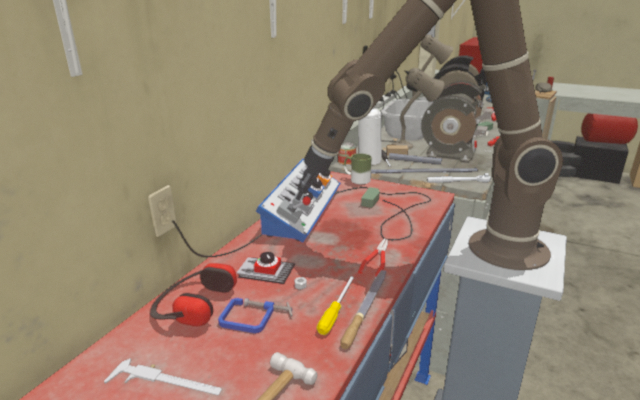

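```bash
python3 - <<'E'
from look import *
np.set_printoptions(precision=2,suppress=True)
for x in (4,-2,-8,-14):
    r=move_linear(W(x,195,19),vel=.04,stop_force=10)
    print(r,current_force()@FR,Fm(current_position()),current_clock())
    if r: break
wait(.2);print(current_force()@FR)
p=Fm(current_position())
move_linear(W(p[0]+6,195,19),vel=.1);move_linear(W(p[0]+6,195,110),vel=.2)
move_to(W(20,110,150),QT(FR,.07))
grab("on3",("wrist","scene"))
im=cv2.imread("pics/on3_scene.png");cv2.imwrite("pics/on3s.png",cv2.resize(im[130:260,240:400],None,fx=5,fy=5,interpolation=cv2.INTER_CUBIC))
print(current_clock())
E
```

```text
True [ 3.64 -0.69 -0.68] [  7.15 195.23  19.14] 58.6
[4.49 0.18 1.19]
60.225
```

View pics/on3_wrist.png

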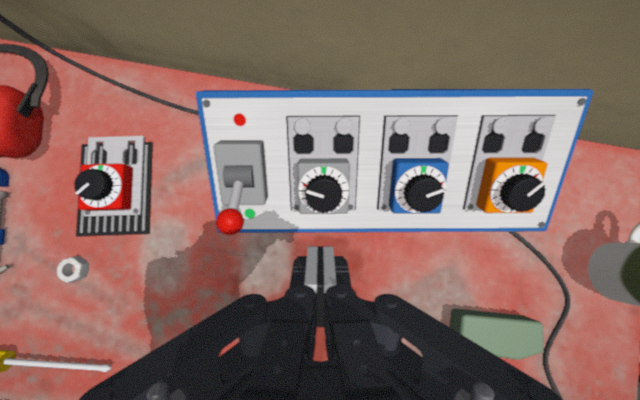

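View pics/on3s.png

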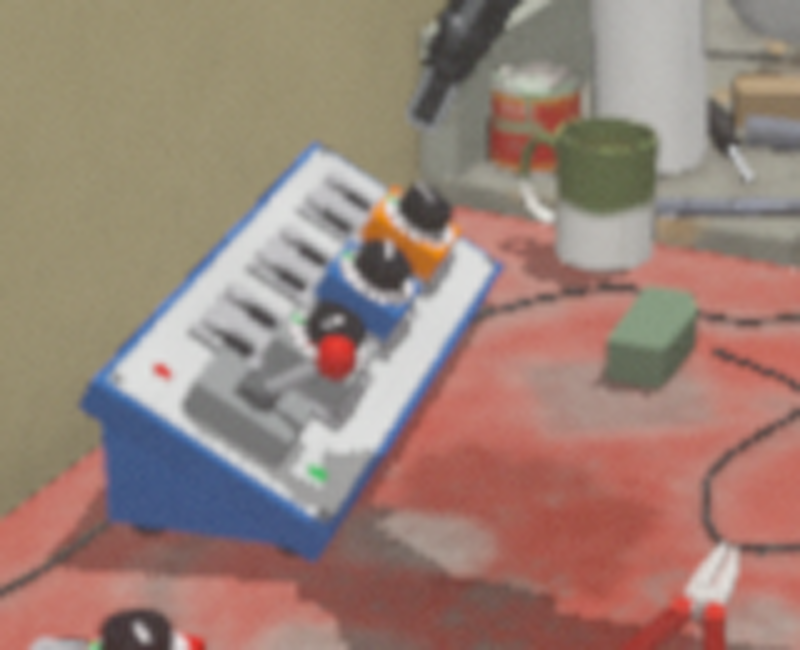

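```bash
python3 - <<'E'
from look import *
np.set_printoptions(precision=2,suppress=True)
L=lambda n:pickle.load(open(f"pics/{n}.pkl","rb"))
def ball(t,name):
    im=cv2.imread(f"pics/{t}_{name}.png")
    m=cv2.inRange(im,(0,0,120),(70,70,255));n,l,s,ce=cv2.connectedComponentsWithStats(m)
    return [(ce[i],s[i,2:]) for i in range(1,n) if s[i,4]>40]
for c,s in ball("on3","wrist"): print(c,s)
print([(c,s) for c,s in ball("v2","scene") if abs(c[0]-307)<15],[(c,s) for c,s in ball("on3","scene") if abs(c[0]-307)<15])
w=L("on3_wrist");print(Fm(onpl(w,(229.5,221),W(0,0,61),FR[:,2])), Fm(onpl(L("v2_wrist"),(188.7,177.6),W(0,0,61),FR[:,2])))
# pointers zoom
im=cv2.imread("pics/on3_wrist.png");cv2.imwrite("pics/on3z.png",cv2.resize(im[110:225,285:560],None,fx=2.9,fy=2.9,interpolation=cv2.INTER_CUBIC))
# IK for bezels
for d in (0,.15):
  for by in (105,0,-105):
    for ph in (-1,-.5,0,.5,1):
        x=FR@[np.cos(ph),np.sin(ph),0]
        z=-FR[:,2]
        q=solve_ik(W(0,by,0),quat(x,z));print(by,ph,q)
  break
E
```

```text
[  7.96 120.21] [  22   70 1148]
[239.29 119.34] [10 11 86]
[ 84.18 167.15] [13  8 60]
[109.5 193.8] [ 48  47 446]
[228.97 221.27] [ 28  27 541]
[210.86 250.9 ] [21  9 59]
[218.93 275.14] [ 41  42 580]
[185.26 293.91] [22 17 94]
[163.66 306.83] [10 17 59]
[192.43 302.72] [10 10 46]
[198.2  314.55] [ 16  21 107]
[  7.55 346.98] [17  6 64]
[103.48 361.33] [19  5 52]
[(array([311.01, 190.63]), array([16, 13, 78], dtype=int32))] [(array([306.78, 200.45]), array([ 7,  9, 49], dtype=int32))]
[-13.34 194.74  61.  ] [-12.98 194.61  61.  ]
105 -1 [ 0.52  0.58 -1.04  2.16  1.48  0.55  2.3 ]
105 -0.5 [ 0.52  0.58 -1.04  2.16  1.48  0.55  2.8 ]
105 0 [-0.12  0.37 -0.23  2.19  1.14  0.16 -2.8 ]
105 0.5 [-0.12  0.37 -0.23  2.19  1.14  0.16 -2.3 ]
105 1 [-0.12  0.37 -0.23  2.19  1.14  0.16 -1.8 ]
0 -1 [ 0.86  0.74 -1.24  2.13  1.48  0.63  2.57]
0 -0.5 [ 0.3   0.41 -0.44  2.16  0.92  0.14 -2.84]
0 0 [ 0.3   0.41 -0.44  2.16  0.92  0.14 -2.34]
0 0.5 [ 0.3   0.41 -0.44  2.16  0.92  0.14 -1.84]
0 1 [ 0.3   0.41 -0.44  2.16  0.92  0.14 -1.34]
-105 -1 [ 0.42  0.44 -0.33  2.09 -0.2   0.15 -2.04]
-105 -0.5 [ 0.44  0.44 -0.35  2.08 -0.14  0.15 -1.6 ]
-105 0 [ 0.45  0.44 -0.37  2.08 -0.09  0.15 -1.15]
-105 0.5 [ 0.42  0.44 -0.33  2.09 -0.2   0.15 -0.55]
-105 1 [ 0.45  0.44 -0.37  2.08 -0.08  0.15 -0.16]
```

View pics/on3z.png

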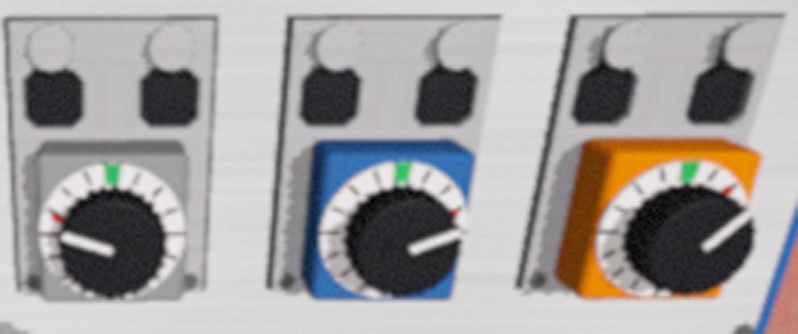

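```bash
cat >> look.py <<'E'
def pointer(tag,by,R=None,t=None,rmax=18,zp=30.5,verbose=True):
    R=FR if R is None else R; t=W(0,by,0) if t is None else t
    w=pickle.load(open(f"pics/{tag}_wrist.pkl","rb"));im=cv2.imread(f"pics/{tag}_wrist.png")
    P0=R@np.array([0,0,zp*1e-3])+t
    # rectify the knob-top plane by ray/plane geometry: 8 px per mm
    s=6;n=2*22*s
    pts=np.array([(-20,-20),(20,-20),(20,20),(-20,20)],float)
    src=np.array([proj(w,R@np.array([a*1e-3,b*1e-3,zp*1e-3])+t) for a,b in pts],np.float32)
    dst=np.array([[n/2-b*s,n/2-a*s] for a,b in pts],np.float32)  # up = +x, left = +y
    rec=cv2.warpPerspective(im,cv2.getPerspectiveTransform(src,dst),(n,n),flags=cv2.INTER_CUBIC)
    cv2.imwrite(f"pics/{tag}_k{by}.png",rec)
    g=cv2.GaussianBlur(cv2.cvtColor(rec,cv2.COLOR_BGR2GRAY),(0,0),2)
    yy,xx=np.mgrid[:n,:n];rr=np.hypot(xx-n/2,yy-n/2)
    m=((g>110)&(rr<rmax*s)).astype(np.uint8)
    k,l,st,ce=cv2.connectedComponentsWithStats(m)
    out=[]
    for i in range(1,k):
        if st[i,4]<150: continue
        ys,xs=np.nonzero(l==i);q=np.column_stack([n/2-ys,n/2-xs])/s  # (x,y) mm
        c=q.mean(0);u,sv,v=np.linalg.svd(q-c,full_matrices=False)
        d=v[0]; d=d if d@c>0 else -d
        out.append((st[i,4],np.round(c,1),round(float(np.arctan2(d[1],d[0])),3),round(float(np.arctan2(c[1],c[0])),3),np.round(sv/np.sqrt(len(q)),1)))
    return out
E
python3 - <<'E'
from look import *
for by in (105,0,-105): print(by,pointer("on3",by))
a=[cv2.imread(f"pics/on3_k{b}.png") for b in (105,0,-105)]
cv2.imwrite("pics/on3_k.png",np.hstack(a))
E
```

```text
105 [(np.int32(3106), array([2.2, 8.5]), 1.24, 1.315, array([5.3, 1.3]))]
0 [(np.int32(2995), array([ 2.8, -8.9]), -1.181, -1.264, array([5. , 1.4]))]
-105 [(np.int32(3947), array([ 4.3, -8.3]), 0.19, -1.088, array([6.4, 4.8]))]
```

View pics/on3_k.png

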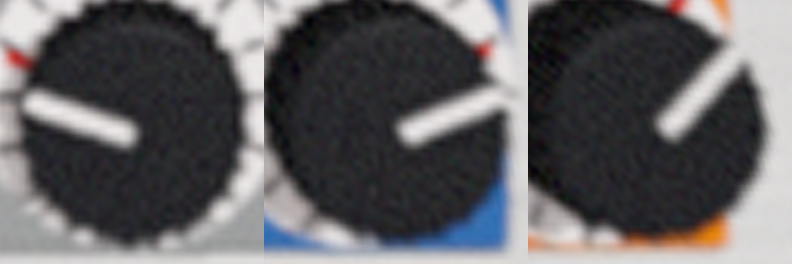

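```bash
cat >> h.py <<'E'
def QP(ph): return quat(FR@[np.cos(ph),np.sin(ph),0],-FR[:,2])
E
python3 - <<'E'
from h import *
np.set_printoptions(precision=2,suppress=True)
print(current_qpos())
for by,th in ((105,1.24),(0,-1.18),(-105,-.69)):
    for ph in (np.pi+th/2,np.pi-th/2,th/2,-th/2):
        print(by,round(ph,2),solve_ik(W(0,by,50),QP(ph)),solve_ik(W(0,by,-6),QP(ph)))
E
```

```text
[-0.21  0.06 -0.13  2.12  0.15  0.52 -1.84]
105 3.76 [ 0.68  0.54 -1.23  2.18  1.33  0.61  0.91] [ 0.51  0.6  -1.04  2.15  1.5   0.56  0.76]
105 2.52 [-0.05  0.26 -0.31  2.21  0.75  0.22  0.11] [-0.18  0.38 -0.16  2.19  1.15  0.13 -0.29]
105 0.62 [-0.29  0.24 -0.03  2.23  0.46  0.17 -1.52] [-0.12  0.38 -0.23  2.19  1.21  0.16 -2.24]
105 -0.62 [-0.37  0.24  0.06  2.23  0.33  0.16 -2.63] [ 0.51  0.6  -1.04  2.15  1.5   0.56  2.67]
0 2.55 [ 0.34  0.29 -0.46  2.18  0.4   0.19  0.71] [ 0.86  0.76 -1.24  2.12  1.51  0.64 -0.17]
0 3.73 [ 0.92  0.57 -1.24  2.15  1.24  0.52  1.19] [ 0.86  0.76 -1.24  2.12  1.51  0.64  1.01]
0 -0.59 [ 0.07  0.26 -0.16  2.2  -0.1   0.17 -1.95] None
0 0.59 [ 0.13  0.27 -0.23  2.19  0.02  0.17 -0.88] [ 0.3   0.42 -0.45  2.15  1.    0.14 -1.83]
-105 2.8 [ 0.68  0.37 -0.61  2.09  0.19  0.24  1.39] [ 0.61  0.49 -0.58  2.07  0.58  0.17  1.02]
-105 3.49 [ 1.11  0.64 -1.24  2.07  1.11  0.51  1.3 ] [ 1.05  0.82 -1.25  2.05  1.39  0.6   1.1 ]
-105 -0.34 [ 0.41  0.32 -0.29  2.11 -0.34  0.24 -1.26] [ 0.44  0.45 -0.36  2.08 -0.1   0.14 -1.48]
-105 0.34 [ 0.38  0.32 -0.24  2.11 -0.4   0.24 -0.51] [ 0.43  0.45 -0.35  2.08 -0.11  0.14 -0.78]
```

```bash
python3 - <<'E'
from look import *
np.set_printoptions(precision=2,suppress=True)
th=1.24
set_gripper(.68,30)
move_to(W(0,105,90),QP(np.pi+th/2))
print(current_qpos(),current_clock(),current_width()*85)
print(solve_ik(W(0,105,-6),QP(np.pi+th/2)))
grab("ba0",("wrist","scene","top"))
E
```

```text
[ 0.72  0.38 -1.22  2.18  1.08  0.51  1.1 ] 63.3 57.66709024306546
[ 0.39  0.52 -0.86  2.16  1.45  0.44  0.77]
```

View pics/ba0_scene.png

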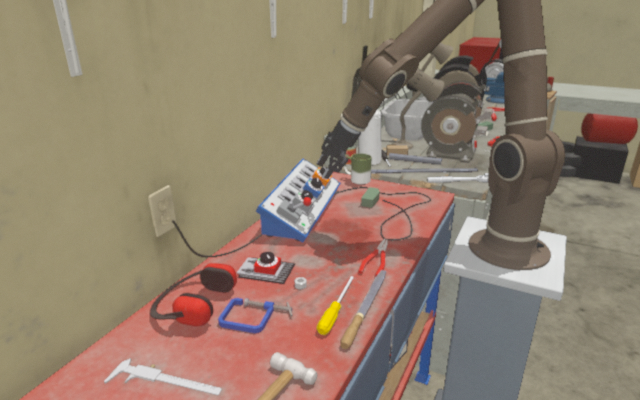

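View pics/ba0_top.png

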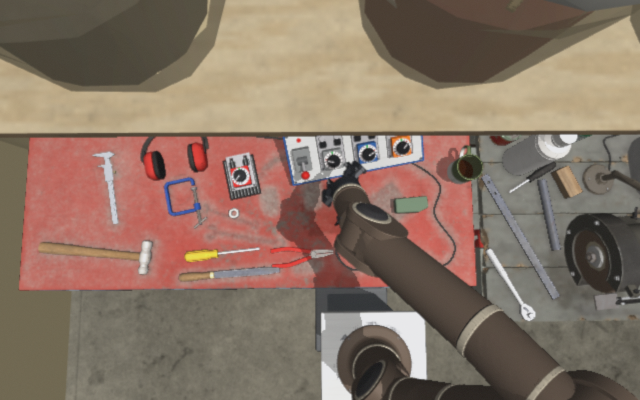

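View pics/ba0_wrist.png

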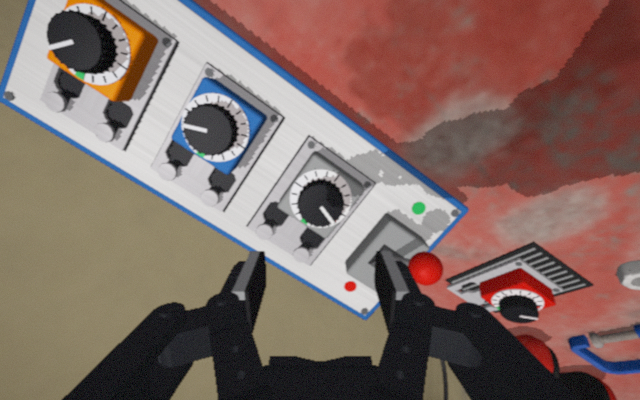

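```bash
cat >> look.py <<'E'
def turn(by,th,tag,z=-7,grip=30):
    r=move_linear(W(0,by,20),vel=.15,stop_force=8)
    if not r: r=move_linear(W(0,by,z),vel=.05,stop_force=6)
    print("desc",r,Fm(current_position()),current_force()@FR)
    if r: return
    set_gripper(0.0,grip)
    print("w",current_width()*85,Fm(current_position()),current_force()@FR)
    q=np.array(current_qpos())
    n=int(np.ceil(abs(th)/.35))
    for i in range(1,n+1):
        q2=q.copy();q2[6]-=th*i/n;set_joints(q2)
    print("t",current_torque(),current_force()@FR,np.array(current_qpos())[6]-q[6],current_clock())
    set_gripper(.68)
    move_linear(W(0,by,50),vel=.12)
    grab(tag)
    print(pointer(tag,by),current_clock())
E
python3 - <<'E'
from look import *
np.set_printoptions(precision=2,suppress=True)
turn(105,1.24,"ba1")
E
```

```text
desc False [  0.1  105.07  -6.79] [ 0.31 -0.34 -0.56]
w 36.225494402160635 [  0.1  105.13  -6.49] [-0.45 -0.43  6.53]
t [-0.56  0.63 -0.29] [-0.78 -2.4   5.48] -1.2326170346593388 66.675
[(np.int32(2758), array([ 9.2, -0.4]), 0.005, -0.046, array([5.1, 1.3]))] 67.6833
```

View pics/ba1_wrist.png

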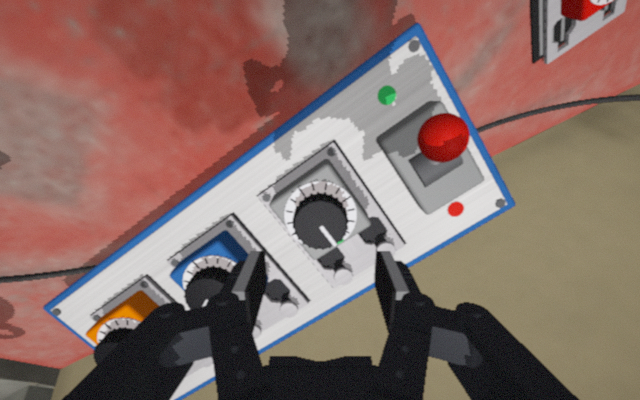

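View pics/ba1_k105.png

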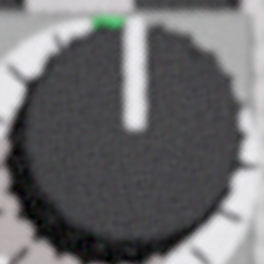

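```bash
python3 - <<'E'
from look import *
np.set_printoptions(precision=2,suppress=True)
for t in ("ba1","ba0"):
    w=pickle.load(open(f"pics/{t}_wrist.pkl","rb"))
    print(t,proj(w,W(-12.7,195,60)),proj(w,W(46,195,60)))
print(current_qpos())
for ph in (np.pi-.59,): print(solve_ik(W(0,0,90),QP(ph)),solve_ik(W(0,0,-7),QP(ph)))
E
```

```text
ba1 [443.66 139.97] [490.52 222.37]
ba0 [423.65 269.52] [376.05 319.47]
[ 0.57  0.44 -1.07  2.18  1.25  0.49 -0.29]
[ 0.98  0.42 -1.23  2.16  0.95  0.45  0.25] [ 0.68  0.58 -0.95  2.13  1.39  0.4  -0.15]
```

```bash
python3 - <<'E'
from look import *
np.set_printoptions(precision=2,suppress=True)
move_linear(W(0,105,90),vel=.2)
move_to(W(0,0,90),QP(np.pi-.59))
grab("bb0"); print(pointer("bb0",0)); print(current_qpos())
turn(0,-1.18,"bb1")
E
```

```text
[(np.int32(2815), array([ 3.8, -8.5]), -1.179, -1.152, array([5. , 1.3]))]
[ 0.99  0.44 -1.26  2.16  0.98  0.46  0.23]
desc False [ 0.12 -0.04 -6.74] [-0.55  0.29 -0.36]
w 36.45231956947175 [ 0.16 -0.21 -6.51] [-0.63 -0.26  7.08]
t [-0.03  0.75  0.07] [-1.08  0.5   3.53] 1.172198121903986 71.7417
[(np.int32(2344), array([9.8, 0.1]), -0.015, 0.011, array([4.8, 1.1]))] 72.7583
```

View pics/bb1_wrist.png

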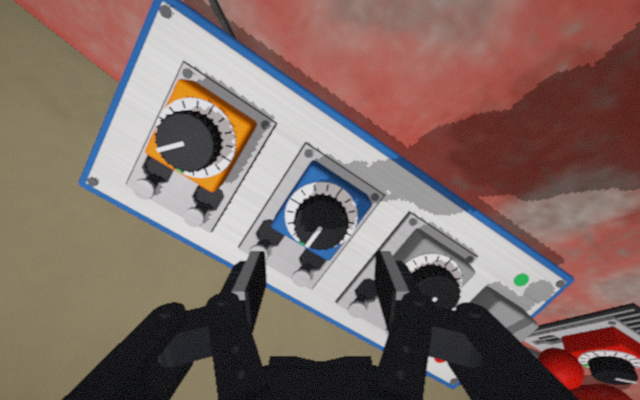

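View pics/bb1_k0.png

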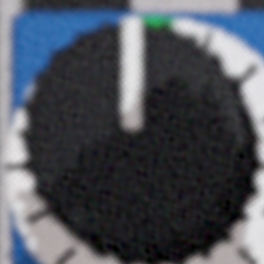

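Now C; re-measure at hover before turning.

```bash
python3 - <<'E'
from look import *
np.set_printoptions(precision=2,suppress=True)
move_linear(W(0,0,90),vel=.2)
move_to(W(0,-105,90),QP(np.pi-.35))
grab("bc0"); print(pointer("bc0",-105)); print(current_qpos(),current_clock())
E
```

```text
[(np.int32(3220), array([ 7. , -6.7]), -0.979, -0.764, array([5.3, 3.6]))]
[ 1.1   0.45 -1.12  2.08  0.66  0.4   0.97] 73.6667
```

View pics/bc0_k-105.png

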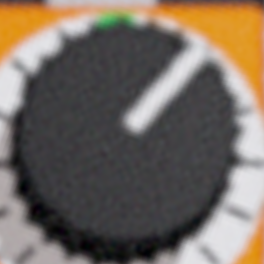

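```bash
python3 - <<'E'
from look import *
np.set_printoptions(precision=2,suppress=True)
turn(-105,-.705,"bc1")
move_linear(W(0,-105,110),vel=.2)
p=.45;u=np.array([np.cos(.18),np.sin(.18),0]);Z=np.array([0,0,1.])
move_to([.47,.06,.32],quat(-(u*np.cos(p)+Z*np.sin(p)),u*np.sin(p)-Z*np.cos(p)))
print(current_force())
grab("f",("wrist","scene","top"));
for by in (105,0,-105): print(pointer("f",by))
E
```

```text
desc False [   0.12 -104.97   -6.82] [ 0.01 -0.79 -0.66]
w 36.40228959370514 [   0.31 -104.87   -6.53] [-0.14  0.58  6.58]
t [0.14 0.52 0.22] [0.81 1.2  2.76] 0.697003235949661 76.2917
[(np.int32(2530), array([9.4, 0.1]), -0.029, 0.014, array([5. , 1.2]))] 77.3083
[-0.53  0.16  0.08]
[(np.int32(4940), array([9.5, 1.1]), -1.172, 0.116, array([6. , 5.2]))]
[(np.int32(3876), array([ 9.1, -0.5]), -0.025, -0.053, array([5.2, 1.7])), (np.int32(393), array([ 12.1, -12.1]), -2.357, -0.786, array([4.1, 0.5]))]
[(np.int32(4886), array([ 7.5, -3.4]), 0.547, -0.424, array([8.3, 4.6]))]
```

View pics/bc1_wrist.png

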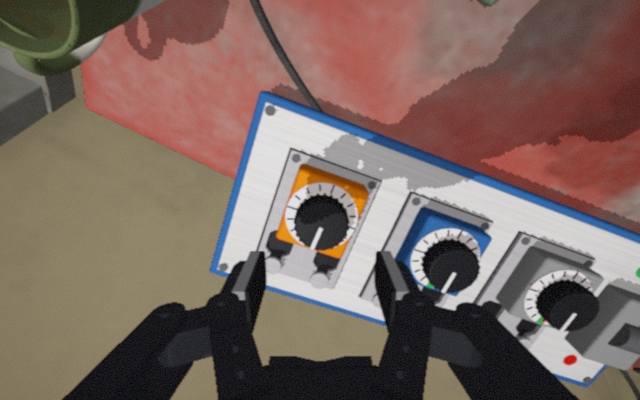

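View pics/f_wrist.png

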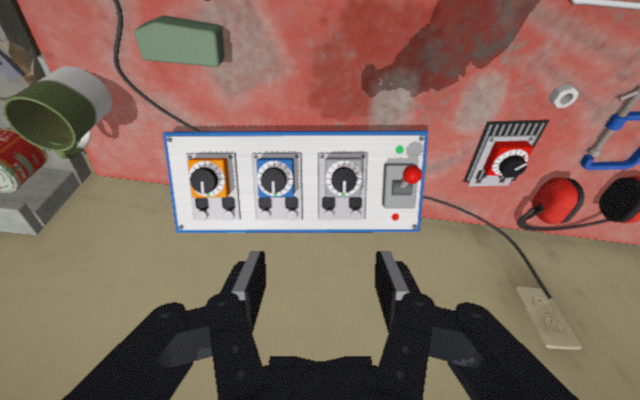

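View pics/f_scene.png

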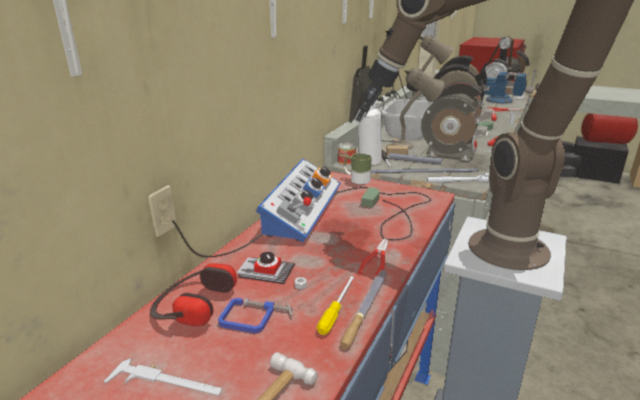

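```bash
python3 - <<'E'
from look import *
np.set_printoptions(precision=1,suppress=True)
raw=cv2.imread("pics/f_wrist.png");im=raw.copy()
for by in (105,0,-105):
    overlay("f",FR,W(0,by,0));o=cv2.imread("pics/f_ov.png");im=np.where((o!=raw).any(2,keepdims=True),o,im)
m=np.load("mat.npy");R=RZ(.21);overlay("f",R,np.array([m[0],m[1],.019]));o=cv2.imread("pics/f_ov.png");im=np.where((o!=raw).any(2,keepdims=True),o,im)
w=pickle.load(open("pics/f_wrist.pkl","rb"));print("ball expected on",proj(w,W(-12.7,195,60)),"off",proj(w,W(46,195,60)))
cv2.imwrite("pics/f_all.png",cv2.resize(im[100:250,150:570],None,fx=1.9,fy=1.9,interpolation=cv2.INTER_CUBIC))
k=[cv2.imread(f"pics/f_k{b}.png") for b in (105,0,-105)];cv2.imwrite("pics/f_k.png",np.hstack(k))
E
```

```text
ball expected on [411.8 175.4] off [408.6 216.4]
```

View pics/f_all.png

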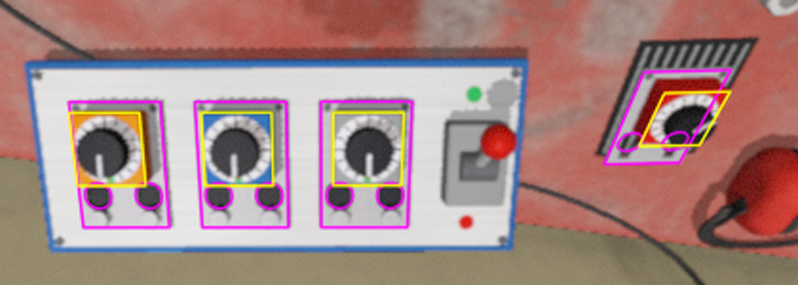

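View pics/f_k.png

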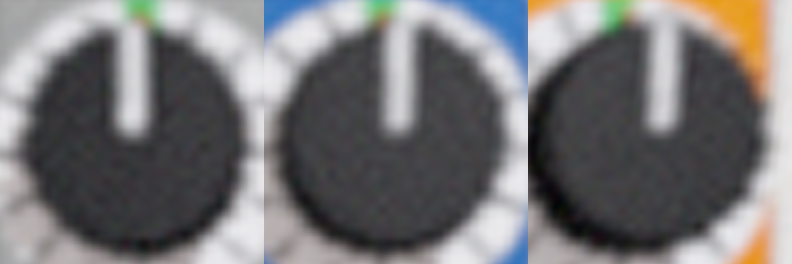

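```bash
python3 - <<'E'
from workcell import *
hand_in(); print(current_clock())
E
```

```text
the job is handed in; nothing more can be done
the job is handed in; nothing more can be done
```

The changeover is finished and I handed the job in at about 80 s of the 210 s. No verdict was given. The steps, in order:

1. **Isolator off:** the lever went up the slope to off.
2. **Red gauge:** it came off bay 2 and is on its back in the middle of the mat.
3. **Loose gauges:** all three were present. A hangs in bay 3, B in bay 2 and C in bay 1, each slid fully home.
4. **Isolator on:** the lever went back down to on.
5. **Bezels:** each gauge's bezel was turned to zero.

**Last checks, from the wrist camera:**
- The plates of A, B and C match the fully-home outlines to about 1–2 pixels.
- The lever ball stands within about 1 pixel of its expected on position.
- Just after turning, the pointers read A 0.005, B −0.015 and C −0.029 rad, all inside ±0.1.
- In the last picture, taken from farther off, the automatic reading held only for B (−0.025). For A and C it picked up the white dial, so I judged those two by eye from the straightened view, and they stand at zero.
- The bystanders did not look moved in the last pictures; I did not measure them.

**What disagreed on the way:**
- The fingers really end about 20 mm short of the reported tool point. Because of that, the first lever push each way rode up the ball and had to be repeated lower, and the first grip on the red gauge caught its knob instead of its housing. Contact with the plates and the mat gave me the correction.
- My first console fit was about 3.5 mm too low. I refitted it from the stud heads.

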